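Pry open, pack and close the medicine case

ROBOT

A 7-joint arm with a two-finger parallel gripper is mounted at the origin on the work surface. World frame = base frame: x ahead of the robot, y to its left, z up, the work surface at z = 0. Lengths are in m, angles in degrees, forces in N, time in s.
With the tool pointing down it reaches from about 0.425 to 0.875 m from the base axis. Payload 4.7 kg.
Tool frame: the origin (TCP) lies on the centre line of the jaws, within the pads' length; the fingertips stand 17 mm ahead of it and the grasp point (between the pads) lies 2 mm behind it; z points along the fingers, y is the line along which they close (so a half turn about z gives the same grasp; the last joint's range is limited). The gripper opens to 87 mm and grips with 3 to 60 N. Pads are 19 mm wide; open, the fingers measure 117 mm over their backs; the gripper's body (75 mm by 190 mm) begins 51 mm behind the grasp point.
Start: joints at [69.62, 18.392, -4.016, 83.108, 1.295, 78.541, -3.26], TCP at [0.235, -0.606, 0.24] pointing down, gripper open.
Joint ranges: [-163.93, 163.93], [-17.29, 119.83], [-79.2, 71.16], [3.27, 140.29], [-89.18, 269.18], [5.43, 117.66], [-154.24, 154.24]. Speed limits (degrees/s): [147.25, 147.25, 180, 180, 180, 180, 180].

INTERFACE

Orientations are given as [roll, pitch, yaw] about the fixed x, y, z axes, in that order (R = Rz(yaw) Ry(pitch) Rx(roll)).
In Python, from cell import env, read_camera gives the robot as it stands.
- The arm moves only by the shell command python3 -m jog 'ROWS' [FORCE]. ROWS is JSON, a list of rows, each a list of 5 numbers: the opening, from 0 (shut) to 1 (fully open), then the shift along the tool's x, y, z each as a share of 0.02 m, from -1 to 1, then the turn about the tool's z as a share of 45 degrees, from -1 to 1. In form: [[gripper, x, y, z, yaw], ...]. A call has 1 to 12 rows; each row shifts and turns the commanded pose from where the row before left it, along the tool's axes as they then stand; what a row does not reach is not made up. A row lasts 1/12 s, in which the tool goes at most 41.7 mm and 7.16 degrees, less where a joint would pass 70% of its speed; a pose out of reach is approached as far as the arm can. A call with a number of a shift or a turn outside -1 to 1 is refused whole. A call with a gripper value outside its range is refused whole. The fingers move at their own pace and stop on an object; FORCE is the grip in N (left out, the last holds). Time passes only in rows, so rows that do not move let the fingers close. It gives the time, the measured TCP pose, the force, the opening and the grip force at its end, in the units of the state.
- env.get_obs(): the state, without advancing time (a new reading comes with each control period).
- read_camera(name): name is "scene" or "side" or "wrist"; returns a dict with "color" (384x512x3 uint8, red, green, blue), "range_z" (384x512 float32, m along the optical axis (not along the pixel's ray), 0 where there is no reading), "mtx" (3x3 intrinsics, pixels), "k1" (the pictures are not rectified: a ray, as slopes to the right and down, at radius r is drawn at 1 + k1 r^2 times it, then the intrinsics apply), "world_from_camera" (4x4, takes a point from camera to world coordinates); the wrist camera has in their place "T_tool_cam" (4x4, takes a point from camera to tool coordinates, whose origin is the TCP and whose axes are the flange's). Camera axes: x right, y down, z forward; pixel columns grow to the right and rows downward; lengths in m; the calibration is good to about 2 mm. A picture is of the moment at which its call begins: read the wrist's pose just before it.
- env.sign_off(): hands the job in; it is judged then, once.
The state is a dict: "time_s": time; "qpos": joint angles; "joint_velocities": joint speeds; "effort": joint torques, N m; "tool_pos": TCP position; "tool_rot": TCP orientation; "force": force on the tool from outside, world axes, zero at the start; "wrist_torque": the same for the moment, N m; "grip_width": finger opening in m; "grasp_force": force on a finger pad.
Only numpy, scipy, OpenCV 4.12 (cv2) and the standard library are available. Lean on these libraries where they do the work, as an engineer would, in place of code of your own. Each camera call takes 0.05 s, during which the arm holds its last target. There are 200 camera calls.

TASK

Pry up the snug lid of the wooden medicine case by putting the flat blade into the notch under its edge, then swing the lid fully open. Set every round tin flat on the floor of the case between the two end ledges, then lower the holed plate over the two brass pins, handle up, until it lies flush on the ledges, and shut the lid completely. Lay the blade back flat on its cork board before you finish, and leave the other things on the counter where they stand.

Things in the scene. Friction and masses are not known exactly. Their poses are not given: they have to be found in the camera images.
- case: fixed wooden case, 306 (x) by 172 (y) mm, walls 80 mm high, 8 thick. Origin: centre of underside, z up. Floor 8 mm above the table. Ledges at both ends (x 112 to 145 mm either way), tops 44 mm above the table, a brass pin on each; open floor between them 224 by 156 mm. Lid hinged on the upper +y edge; notch in the top of the -y wall
- notch (a point): middle of the notch at the outer face of the case's -y wall: an opening right through the wall under the lid, 60 mm wide along the case's x and 9 mm high (71 to 80 mm above the table), a brass strip below it. A thin blade goes in along the case's +y direction. Axes as the case's
- hinge_line (a point): middle of the lid's hinge line (along the case's x), on the outer upper edge of the case's +y wall, 80 mm above the table
- lid (a joint): angle of the lid: 0 shut, grows as the -y edge rises, 1.75 rad at its stop (just past upright, leaning over the +y side). Hinge is stiff: the lid stays where it is left; about 4 N at the edge moves it
- lid_edge (a point): middle of the lid's free edge, at its underside. The lid is a plain slab 306 by 172 by 10 mm, no handle, a 50 mm brass strip on its top over the notch; shut, it lies flush with the case's sides, underside 80 mm above the table. The free edge is 172 mm from the hinge
- pin0 (a point): top of the brass pin at the case's -x end: 10 mm diameter, standing 26 mm above its ledge, upper 10 mm tapering. It lies at x -126 mm of the case
- pin1 (a point): top of the other brass pin, the same, at x +126 mm of the case
- plate: loose plywood plate 278 by 146 by 8 mm with two 14 mm through holes at x -126 and +126 mm. Middle of its top: a bar handle 70 mm long (x), 14 wide (y), its top 32 mm above the plate's underside. Origin: centre of underside; z up. Flush on the ledges its origin is 44 mm above the case's; either way round will do
- blade: pry tool: wooden handle 100 by 22 by 24 mm (x, y, z), then a flat steel blade along +x, 95 mm long, 26 wide, 3 thick. Origin: underside of the handle, 30 mm behind its front end (handle spans x -70 to +30 mm), close to the balance point; z up as it lies. Blade's mid-plane 12 mm above the origin
- blade_tip (a point): end of the steel blade, 125 mm ahead (+x) of the blade body's origin, at the blade's mid-plane
- board: fixed cork board 230 (x) by 90 (y) by 12 mm on which the blade lies at the start and belongs. Origin: centre of its underside
- tin0: round flat metal tin, 60 mm diameter, 32 mm high, smooth; may be absent. Origin: centre of its underside; z up
- tin1: round flat metal tin, 60 mm diameter, 32 mm high, smooth; may be absent. Origin: centre of its underside; z up
- tin2: round flat metal tin, 60 mm diameter, 32 mm high, smooth; may be absent. Origin: centre of its underside; z up
- jar: white ceramic jar, 64 mm diameter, 85 mm high. Bystander, to be left alone. Origin: centre of its underside
- mortar: brass bowl, 90 mm diameter at the rim, 60 mm high. Bystander, to be left alone. Origin: centre of its underside
- weight: brass scale weight, 44 mm diameter, 46 mm high. Bystander, to be left alone. Origin: centre of its underside
- pan: shallow brass scale pan, 110 mm diameter, 20 mm high. Bystander, to be left alone. Origin: centre of its underside
- carton: cardboard carton 70 by 100 by 45 mm. Bystander, to be left alone. Origin: centre of its underside
- amber: amber bottle, 60 mm diameter, 110 mm high. Bystander, to be left alone. Origin: centre of its underside
Not all that is in view belongs to the job. Leave any black or pink look-alike of the tin2 alone.

How it is judged (in metres and radians):
On the way, in this order (a step that is already met when the one before it is completed fails the run):
1. the blade, not the fingers, has pried the lid up by 0.1 rad (value of joint lid between 0.1 and 0.8 rad and contact force between blade and lid above 0.3 N and contact force between the fingers and lid below 0.1 N).
2. the lid stands fully open (value of joint lid above 1.45 rad), for 0.2 s.
3. every tin present lies flat on the floor of the case, either way up, released (x of tin0 in the frame of case between -0.112 and 0.112 m and y of tin0 in the frame of case between -0.078 and 0.078 m and angle between the z axis of each of tin0, tin1, tin2 and the z axis of case, either way round below 0.12 rad and (z of tin0 in the frame of case between 0.004 and 0.014 m or (z of tin0 in the frame of case between 0.036 and 0.046 m and angle between tin0's own z axis and vertical above 3 rad)) and x of tin1 in the frame of case between -0.112 and 0.112 m and y of tin1 in the frame of case between -0.078 and 0.078 m and (z of tin1 in the frame of case between 0.004 and 0.014 m or (z of tin1 in the frame of case between 0.036 and 0.046 m and angle between tin1's own z axis and vertical above 3 rad)) and x of tin2 in the frame of case between -0.112 and 0.112 m and y of tin2 in the frame of case between -0.078 and 0.078 m and (z of tin2 in the frame of case between 0.004 and 0.014 m or (z of tin2 in the frame of case between 0.036 and 0.046 m and angle between tin2's own z axis and vertical above 3 rad)) and contact force between the fingers and tin0 below 0.1 N and contact force between the fingers and tin1 below 0.1 N and contact force between the fingers and tin2 below 0.1 N), for 0.2 s.
4. the plate lies flush on the ledges over both pins, released (z of plate in the frame of case between 0.04 and 0.047 m and angle between plate's own z axis and vertical below 0.03 rad and horizontal distance between plate and case below 0.006 m and angle between the x axis of plate and the x axis of case, either way round below 0.06 rad and contact force between the fingers and plate below 0.1 N), for 0.2 s.
5. the lid is shut (value of joint lid below 0.04 rad), for 0.2 s.
At the end, for the whole second after the job is handed in: lid shut (under 0.04 rad); plate over both pins and flush on the ledges (within 3 mm, tilt under 0.03 rad); every tin present flat on the case floor (either way up) between the ledges; the blade lying flat on the cork board (its origin over the board); all released and at rest (value of joint lid below 0.04 rad and z of plate in the frame of case between 0.04 and 0.047 m and angle between plate's own z axis and vertical below 0.03 rad and horizontal distance between plate and case below 0.006 m and angle between the x axis of plate and the x axis of case, either way round below 0.06 rad and x of tin0 in the frame of case between -0.112 and 0.112 m and y of tin0 in the frame of case between -0.078 and 0.078 m and angle between the z axis of each of tin0, tin1, tin2 and the z axis of case, either way round below 0.12 rad and (z of tin0 in the frame of case between 0.004 and 0.014 m or (z of tin0 in the frame of case between 0.036 and 0.046 m and angle between tin0's own z axis and vertical above 3 rad)) and x of tin1 in the frame of case between -0.112 and 0.112 m and y of tin1 in the frame of case between -0.078 and 0.078 m and (z of tin1 in the frame of case between 0.004 and 0.014 m or (z of tin1 in the frame of case between 0.036 and 0.046 m and angle between tin1's own z axis and vertical above 3 rad)) and x of tin2 in the frame of case between -0.112 and 0.112 m and y of tin2 in the frame of case between -0.078 and 0.078 m and (z of tin2 in the frame of case between 0.004 and 0.014 m or (z of tin2 in the frame of case between 0.036 and 0.046 m and angle between tin2's own z axis and vertical above 3 rad)) and x of blade in the frame of board between -0.1 and 0.1 m and y of blade in the frame of board between -0.045 and 0.045 m and z of blade in the frame of board between 0.008 and 0.042 m and angle between the z axis of blade and the z axis of board, either way round below 0.1 rad and linear speed of blade below 0.02 m/s); the robot touches nothing.
It fails at once if a bystander is shoved more than 40 mm or knocked over (distance of any of jar, mortar, weight, pan, carton, amber from where it was at the start of the episode above 0.04 m or angle between any of jar, mortar, weight, pan, carton, amber's own z axis and vertical above 0.5 rad).
Of tin0, tin1, tin2 only 2 to 3 are there at a start; the rules pass over those that are not, and their reading is None.
At some moment in a run one of tin0, tin1, tin2, plate may be knocked a few centimetres aside while the robot is not near it.
It also fails if it takes over 210 s, if anything falls off the work surface, if the arm or the gripper's body presses on something with over 40 N, if the wrist force passes 120 N, or if a joint passes its speed limit or range.

## Working session

There is one attempt and no reset: what is moved stays moved. The work goes in short steps, Python scripts to look and compute and a shell command to move; the robot and the scene stay as the last step left them, time stands still between calls to the robot, and variables do not carry over. Pictures are saved under pics/ and viewed, at most 18 in all, crops included, and the job is handed in when it is done.

```bash
ls; mkdir -p pics; cat > h.py <<'E'
import numpy as np, cv2
from cell import env, read_camera
from scipy.spatial.transform import Rotation as R
def T_tool():
    o=env.get_obs(); T=np.eye(4); T[:3,:3]=R.from_euler('xyz',o['tool_rot'],degrees=True).as_matrix(); T[:3,3]=o['tool_pos']; return T
def cam(n):
    T=T_tool(); c=read_camera(n)
    c['W']=c['world_from_camera'] if 'world_from_camera' in c else T@c['T_tool_cam']
    return c
def save(c,f,box=None,scale=1):
    im=c['color'][:,:,::-1]
    if box: im=im[box[1]:box[3],box[0]:box[2]]
    cv2.imwrite('pics/'+f,cv2.resize(im,None,fx=scale,fy=scale,interpolation=cv2.INTER_CUBIC))
def slopes(c,uv):
    uv=np.atleast_2d(np.array(uv,float)); m=c['mtx']
    d=np.stack([(uv[:,0]-m[0,2])/m[0,0],(uv[:,1]-m[1,2])/m[1,1]],1); s=d.copy()
    for _ in range(20): s=d/(1+c['k1']*(s**2).sum(1,keepdims=True))
    return s
def onz(c,uv,z):
    s=slopes(c,uv); d=np.c_[s,np.ones(len(s))]@c['W'][:3,:3].T; o=c['W'][:3,3]
    return o+d*((z-o[2])/d[:,2])[:,None]
def pts(c,uv):
    uv=np.atleast_2d(np.array(uv,int)); s=slopes(c,uv); z=c['range_z'][uv[:,1],uv[:,0]]
    return (np.c_[s,np.ones(len(s))]*z[:,None])@c['W'][:3,:3].T+c['W'][:3,3]
def cloud(c):
    v,u=np.mgrid[0:384,0:512]; return pts(c,np.c_[u.ravel(),v.ravel()]).reshape(384,512,3)
def proj(c,P):
    P=np.atleast_2d(P); q=(P-c['W'][:3,3])@c['W'][:3,:3]; s=q[:,:2]/q[:,2:]; s=s*(1+c['k1']*(s**2).sum(1,keepdims=True))
    return s*[c['mtx'][0,0],c['mtx'][1,1]]+[c['mtx'][0,2],c['mtx'][1,2]]
E
python3 - <<'E'
from h import *
o=env.get_obs(); print({k:np.round(v,3) if v is not None else v for k,v in o.items()})
a=cam('scene'); b=cam('side')
for c in (a,b): print(c['mtx'],c['k1'],c['W'].round(3))
save(a,'a1.png',None,1.5); save(b,'b1.png',None,1.5)
np.save('a.npy',a,allow_pickle=True); np.save('b.npy',b,allow_pickle=True)
E
```

```text
pics
{'time_s': np.float64(0.0), 'qpos': array([69.619, 18.44 , -4.015, 83.176,  1.293, 78.54 , -3.261]), 'joint_velocities': array([-0.066, -0.086, -0.008, -0.041,  0.065,  0.053, -0.075]), 'effort': array([-0.0000e+00, -4.9128e+01, -4.0300e-01, -3.1252e+01, -6.4000e-02,
        4.4000e-02,  0.0000e+00]), 'tool_pos': array([ 0.235, -0.606,  0.238]), 'tool_rot': array([-1.79889e+02,  4.00000e-03,  2.11890e+01]), 'force': array([-0.106, -0.362, -0.496]), 'wrist_torque': array([-0.048,  0.014,  0.018]), 'grasp_force': np.float64(0.0), 'grip_width': np.float64(0.087)}
[[487.35862008   0.         258.34480356]
 [  0.         487.35862008 183.85961035]
 [  0.           0.           1.        ]] -0.19348902766655365 [[ 0.755  0.552 -0.354  1.092]
 [ 0.656 -0.644  0.394 -0.661]
 [-0.011 -0.529 -0.849  1.448]
 [ 0.     0.     0.     1.   ]]
[[489.27688476   0.         255.31657675]
 [  0.         489.27688476 190.13299409]
 [  0.           0.           1.        ]] 0.03789363605169466 [[ 0.994 -0.051  0.097  0.366]
 [-0.11  -0.491  0.864 -1.276]
 [ 0.004 -0.869 -0.494  0.793]
 [ 0.     0.     0.     1.   ]]
```

View pics/a1.png

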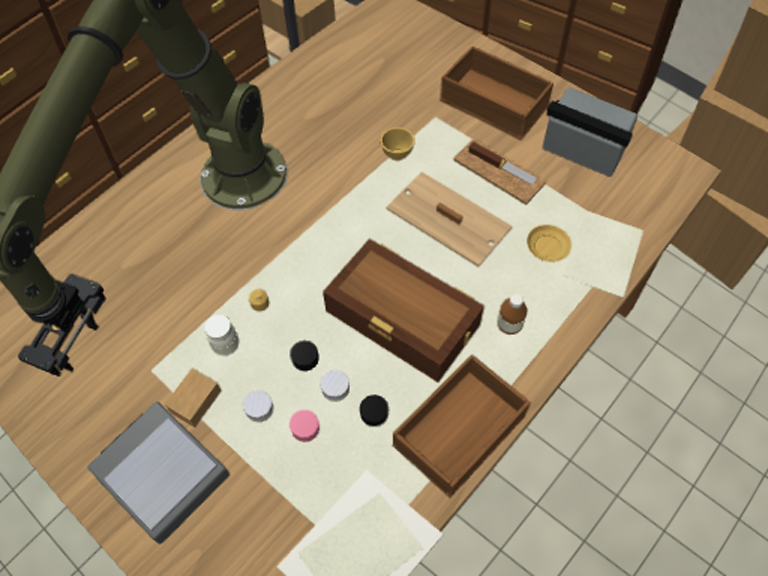

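View pics/b1.png

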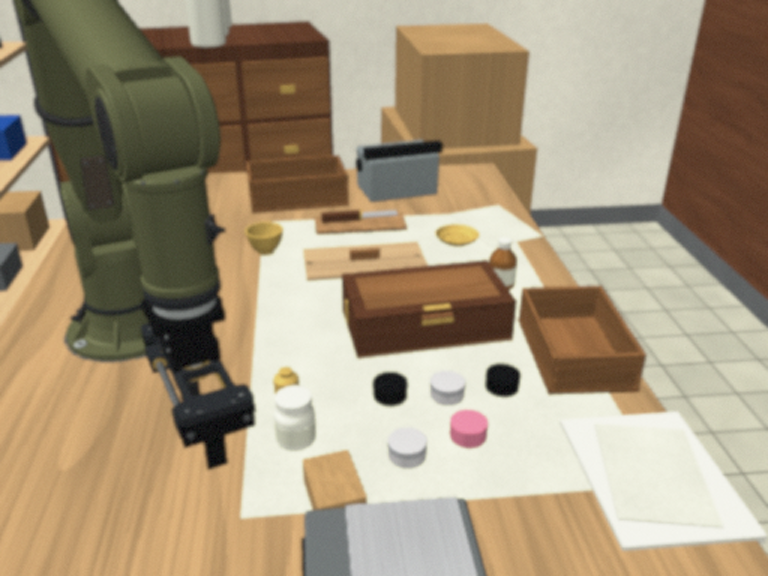

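Scene (1.5x picture pixels): case (403,305), notch strip (381,326), plate (450,218), board and blade (500,170). The two silver tins are at (334,384) and (258,405). The look-alikes to leave are black (304,355) and (373,410), and pink (304,425).

```bash
python3 - <<'E'
from h import *
for n in 'ab':
    c=np.load(n+'.npy',allow_pickle=True).item(); P=cloud(c)
    u0,v0,u1,v1=(200,150,330,255) if n=='a' else (220,165,350,240)
    m=np.zeros((384,512),bool); m[v0:v1,u0:u1]=1
    L=m&(abs(P[...,2]-0.09)<.006)
    mm=cv2.morphologyEx(L.astype(np.uint8),cv2.MORPH_OPEN,np.ones((3,3)))
    k,l,st,_=cv2.connectedComponentsWithStats(mm); i=1+st[1:,4].argmax(); 
    q=P[l==i]; 
    cs=cv2.findContours((l==i).astype(np.uint8),cv2.RETR_EXTERNAL,cv2.CHAIN_APPROX_NONE)[0]
    cc=max(cs,key=cv2.contourArea)[:,0]; xy=onz(c,cc,.09)[:,:2]
    r=cv2.minAreaRect((xy*1000).astype(np.float32)); print(n,'lid',r,'z',np.median(q[:,2]), cv2.boxPoints(r))
    # tins silver etc by height 32mm
    hsv=cv2.cvtColor(c['color'],cv2.COLOR_RGB2HSV)
    T=(abs(P[...,2]-.032)<.006)&(P[...,1]<-.0)
    mm=cv2.morphologyEx(T.astype(np.uint8),cv2.MORPH_OPEN,np.ones((3,3)))
    k,l,st,ce=cv2.connectedComponentsWithStats(mm)
    for i in range(1,k):
        if st[i,4]>60:
            q=onz(c,ce[i],.032)[0]; print(' h32',ce[i].round(1),st[i],q.round(4), hsv[l==i].mean(0).round(), np.median(P[l==i],0).round(4))
E
python3 - <<'E'
from h import *
for n in 'ab':
    c=np.load(n+'.npy',allow_pickle=True).item(); P=cloud(c)
    for name,lo,hi in (('plate',.004,.0105),('handle',.024,.05),('board',.0085,.02)):
        T=(P[...,2]>lo)&(P[...,2]<hi)&(P[...,0]>.4)&(P[...,1]>.0)&(P[...,1]<.75)
        mm=cv2.morphologyEx(T.astype(np.uint8),cv2.MORPH_OPEN,np.ones((3,3)))
        k,l,st,ce=cv2.connectedComponentsWithStats(mm)
        for i in range(1,k):
            if st[i,4]>60:
                cc=np.argwhere(l==i)[:,::-1]; z=np.median(P[l==i][:,2]); r=cv2.minAreaRect((onz(c,cc,z)[:,:2]*1000).astype(np.float32)); print(n,name,st[i],[np.round(x,1) for x in r],z.round(4))
E
```

```text
a lid ((587.3405151367188, -51.80769348144531), (307.5679016113281, 178.96128845214844), 5.258357524871826) z 0.09064597493052817 [[ 426.0031     23.20256 ]
 [ 442.40436  -155.00558 ]
 [ 748.6779   -126.81795 ]
 [ 732.2767     51.390198]]
 h32 [201.9 235. ] [193 227  19  17 239] [ 0.4906 -0.2702  0.032 ] [61.  8. 46.] [ 0.4913 -0.2699  0.0319]
 h32 [222.6 255.6] [214 247  19  18 239] [ 0.5908 -0.2794  0.032 ] [108.   8. 208.] [ 0.5904 -0.279   0.0318]
 h32 [171.2 269.6] [162 262  20  16 235] [ 0.5017 -0.4203  0.032 ] [113.  11. 210.] [ 0.5012 -0.4201  0.0319]
 h32 [248.9 272.2] [240 263  19  19 246] [ 0.6905 -0.2667  0.032 ] [99. 10. 31.] [ 0.69   -0.2662  0.0316]
 h32 [201.9 281.9] [193 274  19  17 240] [ 0.6028 -0.3858  0.032 ] [171.  97. 226.] [ 0.6027 -0.3864  0.0324]
b lid ((585.6363525390625, -64.6309585571289), (304.74627685546875, 177.0624542236328), 5.636075019836426) z 0.08735034115071916 [[ 425.30524     8.5078  ]
 [ 442.6944   -167.6987  ]
 [ 745.96747  -137.76971 ]
 [ 728.5783     38.436783]]
 h32 [ 84.1 221.5] [ 76 218  18  10  83] [ 0.0171 -0.0731  0.032 ] [34. 74. 80.
[... 1321 characters left out ...]
ard [312 102  14  13  80] [array([443.3, 415.6]), array([73.9, 32.3]), np.float64(3.3)] 0.0131
a board [332 115  16  17 117] [array([550.7, 419.3]), array([47.6, 88.1]), np.float64(75.8)] 0.0126
b plate [249 144  21   9 128] [array([570. , 420.6]), array([73.1, 76.2]), np.float64(84.1)] 0.0079
b handle [239 118  53  11 276] [array([613.6, 597.7]), array([108.6, 219.2]), np.float64(81.0)] 0.0362
b handle [213 126  20   7 104] [array([438.6, 558.2]), array([81.1, 54.1]), np.float64(10.4)] 0.0363
b handle [215 141  19   5  73] [array([437.1, 430.2]), array([37.3, 68.5]), np.float64(86.0)] 0.0303
b handle [331 180  13   8  81] [array([781.4,  58.9]), array([46.4, 40.7]), np.float64(84.1)] 0.0386
```

```bash
python3 - <<'E'
from h import *
c=np.load('a.npy',allow_pickle=True).item()
save(c,'c1.png',(140,170,300,310),5); save(c,'c2.png',(250,85,390,185),5)
E
```

```text
(no output)
```

View pics/c1.png

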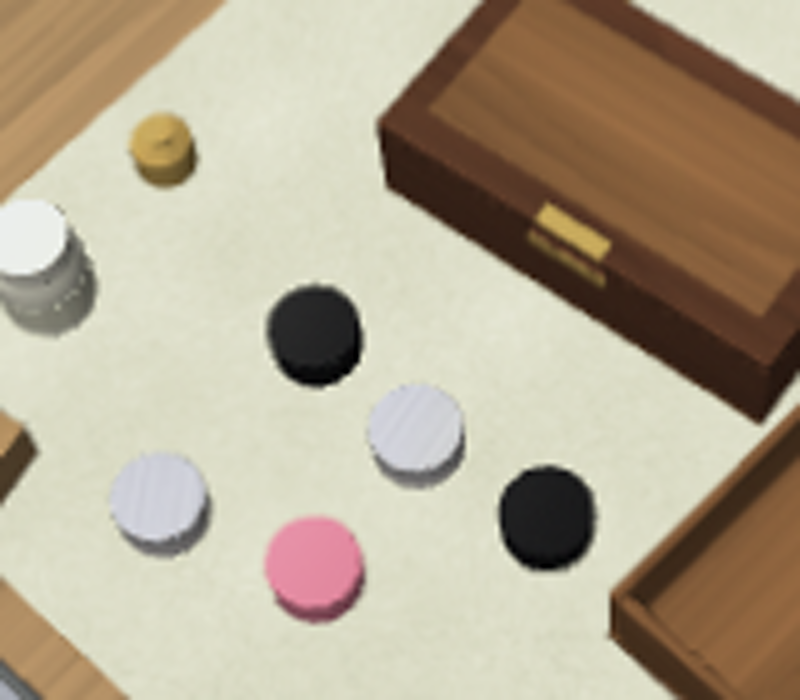

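View pics/c2.png

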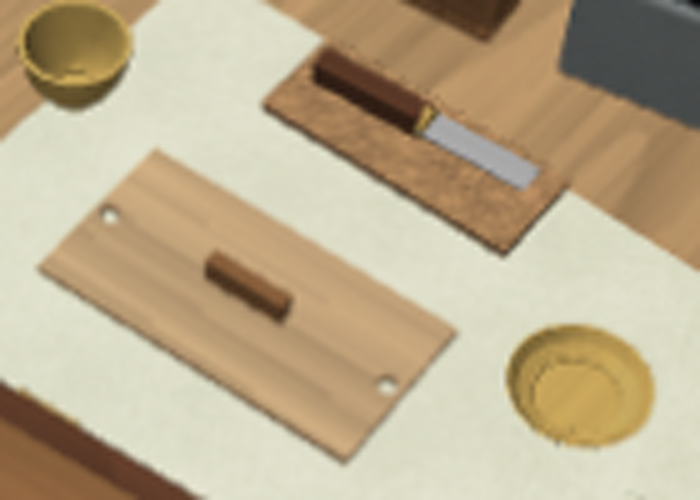

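c1 crop: two silver tins, at (417,428) and (160,500), and they are the ones meant. Black (316,330), (547,512) and pink (315,560) are look-alikes. c2 crop: plate handle (248,287), holes (110,215) and (387,384), blade tip about (528,180), and blade handle (375,92).

```bash
python3 - <<'E'
from h import *
a=np.load('a.npy',allow_pickle=True).item()
f=lambda l,o: np.array(l)/5+np.array(o)
def show(n,uv,z): p=onz(a,uv,z)[:,:2]; print(n,(p*1000).round(1).tolist(),'sides',(np.linalg.norm(np.diff(p,axis=0),axis=1)*1000).round(1)); return p
show('lid',[(216,194.4),(293.6,242.6),(322,204),(248,160.7)],.09)
show('strip back-left,right',f([(548,205),(610,240)],(140,170)),.09)
o=(250,85)
p=show('plate',f([(38,268),(345,463),(457,331),(156,150)],o),.008); print(p.mean(0))
h=show('holes',f([(110,215),(387,384)],o),.008); print(h.mean(0),np.degrees(np.arctan2(*(h[1]-h[0])[::-1])))
show('board',f([(263,104),(504,255),(568,186)],o),.012)
show('bladehandle top L/R back, R/L front',f([(330,48),(316,66),(416,122),(430,108)],o),.036)
show('steel',f([(540,170),(522,189),(424,133)],o),.0255)
P=cloud(a)
for n,uv in (('steel',f([(480,150)],o)),('hand',f([(370,85)],o)),('plateh',f([(248,283)],o))): print(n,pts(a,uv).round(4))
E
```

```text
lid [[447.6, -151.4], [746.6, -121.3], [730.6, 43.9], [438.5, 15.6]] sides [300.5 165.9 293.5]
strip back-left,right [[571.2, -126.2], [617.5, -119.6]] sides [46.8]
plate [[359.9, 153.9], [636.4, 164.9], [629.6, 309.9], [354.1, 298.5]] sides [276.7 145.2 275.8]
[0.49500587 0.23180012]
holes [[368.2, 226.8], [618.7, 238.5]] sides [250.7]
[0.49343995 0.23266158] 2.6631349206151413
board [[389.5, 386.0], [617.0, 387.4], [616.2, 474.6]] sides [227.4  87.2]
bladehandle top L/R back, R/L front [[405.3, 448.3], [408.4, 426.2], [500.6, 430.9], [500.4, 449.5]] sides [22.4 92.3 18.6]
steel [[595.7, 462.8], [595.8, 438.3], [507.3, 434.1]] sides [24.5 88.6]
steel [[0.5514 0.4452 0.0299]]
hand [[0.4526 0.4365 0.0379]]
plateh [[0.4937 0.2294 0.0327]]
```

```bash
cat >> h.py <<'E'
def go(x,y,z=None,yaw=None):
    "tool-axis shares (total) from the measured pose to a target, turn first"
    o=env.get_obs(); p=o['tool_pos']; w=o['tool_rot'][2]
    if yaw is None: yaw=w
    t=np.radians(yaw); d=np.array([x,y,p[2] if z is None else z])-p
    tx=d[0]*np.cos(t)+d[1]*np.sin(t); ty=d[0]*np.sin(t)-d[1]*np.cos(t)
    print('turn',round((w-yaw)/45,3),'then x y z shares',np.round(np.array([tx,ty,-d[2]])/.02,2))
def st():
    o=env.get_obs(); print('t',round(float(o['time_s']),2),np.round(o['tool_pos'],4),np.round(o['tool_rot'],2),'F',np.round(o['force'],1),'M',np.round(o['wrist_torque'],2),'w',round(float(o['grip_width']),4),'gf',round(float(o['grasp_force']),1),'q',np.round(o['qpos'],0))
E
python3 -m jog '[[1,0,0,0,0.131],[1,0,0,0,0.131],[1,0,0,0,0.131],[1,0.845,-0.986,0,0],[1,0.845,-0.986,0,0],[1,0.845,-0.986,0,0],[1,0.845,-0.986,0,0],[1,0.845,-0.986,0,0],[1,0.845,-0.986,0,0],[1,0.845,-0.986,0,0],[1,0.845,-0.986,0,0],[1,0.845,-0.986,0,0]]'
python3 -m jog '[[1,0.845,-0.986,0,0],[1,0.845,-0.986,0,0],[1,0.845,-0.986,0,0],[1,0.845,-0.986,0,0],[1,0.845,-0.986,0,0],[1,0.845,-0.986,0,0],[1,0.845,-0.986,0,0],[1,0.845,-0.986,0,0],[1,0.845,-0.986,0,0],[1,0.845,-0.986,0,0],[1,0.845,-0.986,0,0],[1,0.845,-0.986,0,0]]'
python3 -m jog '[[1,0.845,-0.986,0,0],[1,0,0,0,0],[1,0,0,0,0],[1,0,0,0,0]]'
python3 -c "
from h import *
st(); print(read_camera('wrist')['T_tool_cam'].round(4)); go(.49,.40,.26,3.5)"
```

```text
time_s: 1.1
tool_pos: [0.3763, -0.4183, 0.2391]
tool_rot: [-180.0, 0.0, 3.5]
force: [0.3, 0.8, -0.2]
grip_width: 0.087
grasp_force: 0.0
time_s: 2.1
tool_pos: [0.5641, -0.17, 0.2391]
tool_rot: [-180.0, 0.0, 3.5]
force: [-0.9, -0.4, 0.5]
grip_width: 0.087
grasp_force: 0.0
time_s: 2.43
tool_pos: [0.579, -0.151, 0.239]
tool_rot: [180.0, 0.1, 3.5]
force: [0.4, -1.0, 0.0]
grip_width: 0.0869
grasp_force: 0.0
t 2.43 [ 0.579 -0.151  0.239] [1.7997e+02 8.0000e-02 3.4800e+00] F [ 0.4 -1.   0. ] M [0.02 0.   0.  ] w 0.0869 gf 0.0 q [ 32.  14. -24.  90.   6.  77. -79.]
[[ 6.000e-04 -9.561e-01 -2.931e-01  7.970e-02]
 [ 1.000e+00  6.000e-04  0.000e+00  4.000e-04]
 [ 2.000e-04 -2.931e-01  9.561e-01 -1.441e-01]
 [ 0.000e+00  0.000e+00  0.000e+00  1.000e+00]]
turn -0.002 then x y z shares [ -2.75 -27.81  -1.04]
```

```bash
python3 -c "
from h import *
c=cam('wrist'); np.save('w1.npy',c,allow_pickle=True); print(c['mtx'],c['k1'])"
python3 -m jog '[[1,-0.1,-0.99,-0.05,0],[1,-0.1,-0.99,-0.05,0],[1,-0.1,-0.99,-0.05,0],[1,-0.1,-0.99,-0.05,0],[1,-0.1,-0.99,-0.05,0],[1,-0.1,-0.99,-0.05,0],[1,-0.1,-0.99,-0.05,0],[1,-0.1,-0.99,-0.05,0],[1,-0.1,-0.99,-0.05,0],[1,-0.1,-0.99,-0.05,0],[1,-0.1,-0.99,-0.05,0],[1,-0.1,-0.99,-0.05,0]]' >/dev/null
python3 -m jog '[[1,-0.1,-0.99,-0.05,0],[1,-0.1,-0.99,-0.05,0],[1,-0.1,-0.99,-0.05,0],[1,-0.1,-0.99,-0.05,0],[1,-0.1,-0.99,-0.05,0],[1,-0.1,-0.99,-0.05,0],[1,-0.1,-0.99,-0.05,0],[1,-0.1,-0.99,-0.05,0],[1,-0.1,-0.99,-0.05,0],[1,-0.1,-0.99,-0.05,0],[1,-0.1,-0.99,-0.05,0],[1,-0.1,-0.99,-0.05,0]]' >/dev/null
python3 -m jog '[[1,-0.1,-0.99,0,0],[1,-0.1,-0.99,0,0],[1,-0.1,-0.99,0,0],[1,-0.1,-0.99,0,0],[1,-0.3,-0.8,0,0],[1,0,0,0,0],[1,0,0,0,0],[1,0,0,0,0]]'
python3 - <<'E'
from h import *
st(); c=cam('wrist'); np.save('w2.npy',c,allow_pickle=True)
w=np.load('w1.npy',allow_pickle=True).item()
im=np.vstack([w['color'],c['color']])[:,:,::-1]; cv2.imwrite('pics/w12.png',cv2.resize(im,None,fx=.78,fy=.78))
E
```

```text
[[319.28149856   0.         254.31878561]
 [  0.         319.28149856 193.0301231 ]
 [  0.           0.           1.        ]] -0.08861395156330419
time_s: 5.2
tool_pos: [0.484, 0.4132, 0.2634]
tool_rot: [179.9, -0.0, 3.4]
force: [0.6, 0.1, -0.1]
grip_width: 0.0871
grasp_force: 0.0
t 5.2 [0.484  0.4132 0.2634] [ 1.799e+02 -3.000e-02  3.370e+00] F [ 0.6  0.1 -0.1] M [-0.01 -0.   -0.01] w 0.0871 gf 0.0 q [ -10.   21.  -43.   82.   14.   82. -140.]
```

View pics/w12.png

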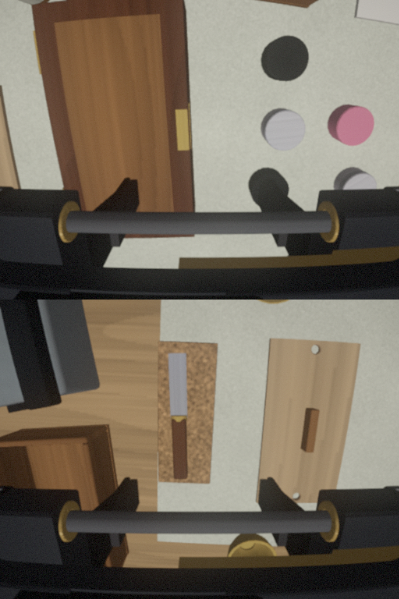

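w12 upper: lid front edge near column 190, strip (183,130), silver tins (284,130) and (358,185). Lower: steel (178,384), blade handle (179,447) on the board, plate handle (311,430), holes (316,349) and (296,496).

```bash
python3 - <<'E'
from h import *
w=np.load('w1.npy',allow_pickle=True).item(); c=np.load('w2.npy',allow_pickle=True).item()
S=1/.78
def box(im,x0,y0,x1,y1,off=0):
    m=np.zeros((384,512),bool); m[int((y0-off)*S):int((y1-off)*S),int(x0*S):int(x1*S)]=1; return m
def rect(c,m,z,n):
    m=cv2.morphologyEx(m.astype(np.uint8),cv2.MORPH_OPEN,np.ones((3,3))); k,l,s,ce=cv2.connectedComponentsWithStats(m); i=1+s[1:,4].argmax()
    uv=np.argwhere(l==i)[:,::-1]; q=onz(c,uv,z)[:,:2]*1000; r=cv2.minAreaRect(q.astype(np.float32)); print(n,len(uv),np.round(r[0],1),np.round(r[1],1),round(r[2],1),'medz',np.median(pts(c,uv)[:,2]).round(4)); return uv
h=cv2.cvtColor(c['color'],cv2.COLOR_RGB2HSV).astype(int); o=299.5
B=box(c,163,343,196,480,o)
rect(c,box(c,165,348,192,417,o)&(h[...,1]<70)&(h[...,2]>120),.0255,'steel')
rect(c,box(c,165,417,192,482,o)&(h[...,2]<95),.036,'handle')
g=box(c,225,325,385,510,o)
rect(c,g&(h[...,1]>60)&(h[...,2]>120),.008,'plate')
rect(c,box(c,297,400,325,458,o)&(h[...,1]>60)&(h[...,2]<165),.032,'plh')
rect(c,box(c,150,335,222,490,o)&(h[...,1]>60),.012,'board')
h=cv2.cvtColor(w['color'],cv2.COLOR_RGB2HSV).astype(int)
rect(w,box(w,170,100,195,160)&(h[...,0]>15)&(h[...,0]<35)&(h[...,1]>100)&(h[...,2]>130),.0905,'strip')
rect(w,box(w,258,105,309,155)&(h[...,1]<25)&(h[...,2]>130),.032,'tinA')
# lid edges
g=w['color'].min(2).astype(int)<95
E=[]
for r in list(range(25,135,4))+list(range(205,230,4)):
    cols=np.where(g[r,150:300])[0]; cols=cols[cols<110]
    E.append((150+cols.max()+.5,r))
p=onz(w,E,.09)[:,:2]; f=np.polyfit(p[:,0],p[:,1],1); print('front edge yaw',np.degrees(np.arctan(f[0])),'y at x=.587',np.polyval(f,.587),'res',np.std(p[:,1]-np.polyval(f,p[:,0])))
E2=[]
for r in range(20,200,4):
    cols=np.where(h[r,20:120,1]>110)[0]
    if len(cols): E2.append((20+cols.min()-.5,r))
p=onz(w,E2,.09)[:,:2]; print('back',p[::6].round(4).tolist())
E
```

```text
steel 1877 [547.2 447.2] [91.7 27.1] 4.0 medz 0.0244
handle 33 [464.6 432.8] [11.2  3.6] 2.6 medz 0.0346
plate 20374 [490.1 233.7] [276.2 145.9] 2.6 medz 0.007
plh 2134 [492.4 235.6] [97.  41.4] 11.5 medz 0.0082
board 13105 [492.6 440.2] [251.6 103. ] 0.4 medz 0.011
strip 816 [ 593.3 -131.9] [50.2 14.4] 5.4 medz 0.0896
tinA 3947 [ 589.4 -276.1] [73.6 81.6] 4.1 medz 0.0297
front edge yaw 5.550971248773911 y at x=.587 -0.14303054307879953 res 0.0002530169591823285
back [[0.7164, 0.0419], [0.6959, 0.0431], [0.6752, 0.0406], [0.654, 0.0394], [0.6324, 0.0334], [0.61, 0.0316], [0.5869, 0.0289], [0.5628, 0.0274]]
```

```bash
python3 -m jog '[[0.6,0.1,-0.8,0,-0.013],[0.6,0.05,-0.67,1,0],[0.6,0,0,1,0],[0.6,0,0,1,0],[0.6,0,0,1,0],[0.6,0,0,1,0],[0.6,0,0,1,0],[0.6,0,0,1,0],[0.6,0,0,1,0],[0.6,0,0,1,0],[0.6,0,0,1,0],[0.6,0,0,0.7,0]]' 
python3 -m jog '[[0.6,0,0,0.6,0],[0.6,0,0,0.3,0],[0.6,0,0,0,0],[0.6,0,0,0,0]]'
python3 -c "
from h import *
st(); go(.4849,.4428,.031,4)"
```

```text
time_s: 6.25
tool_pos: [0.4848, 0.442, 0.0475]
tool_rot: [179.9, 0.0, 3.9]
force: [0.2, -0.5, -1.2]
grip_width: 0.0522
grasp_force: 0.0
time_s: 6.58
tool_pos: [0.4843, 0.4449, 0.0322]
tool_rot: [-180.0, -0.0, 4.1]
force: [-0.0, -0.0, -0.0]
grip_width: 0.0519
grasp_force: 0.0
t 6.58 [0.4843 0.4449 0.0322] [-1.7997e+02 -5.0000e-02  4.0700e+00] F [-0. -0. -0.] M [-0.    0.05 -0.04] w 0.0519 gf 0.0 q [ -16.   35.  -38.   93.   24.   61. -147.]
turn 0.002 then x y z shares [0.02 0.11 0.06]
```

```bash
python3 -m jog '[[0,0,0,0.05,0],[0,0,0,0,0],[0,0,0,0,0],[0,0,0,0,0],[0,0,0,0,0],[0,0,0,0,0]]' 60
python3 -m jog '[[0,0,0,-0.5,0],[0,0,0,-1,0],[0,0,0,-1,0],[0,0,0,-1,0],[0,0,0,-1,0],[0,0,0,-1,0],[0,0,0,-1,0],[0,0,0,-1,0],[0,0,0,0,0],[0,0,0,0,0]]'
python3 -c "
from h import *
st(); c=cam('wrist'); np.save('w3.npy',c,allow_pickle=True); save(c,'w3.png'); go(.6,-.3,.2,4)"
```

```text
time_s: 7.08
tool_pos: [0.4839, 0.4446, 0.0307]
tool_rot: [180.0, -0.0, 4.1]
force: [-0.8, 0.9, -0.1]
grip_width: 0.0216
grasp_force: 60.0
time_s: 7.92
tool_pos: [0.4841, 0.4454, 0.182]
tool_rot: [-179.9, -0.1, 4.1]
force: [0.6, -0.4, -1.9]
grip_width: 0.0215
grasp_force: 60.0
t 7.92 [0.4841 0.4454 0.182 ] [-1.7992e+02 -1.2000e-01  4.1000e+00] F [ 0.6 -0.4 -1.9] M [-0.01 -0.01  0.01] w 0.0215 gf 60.0 q [ -14.   27.  -42.   85.   18.   75. -143.]
turn 0.002 then x y z shares [ 3.21 37.54 -0.98]
```

View pics/w3.png

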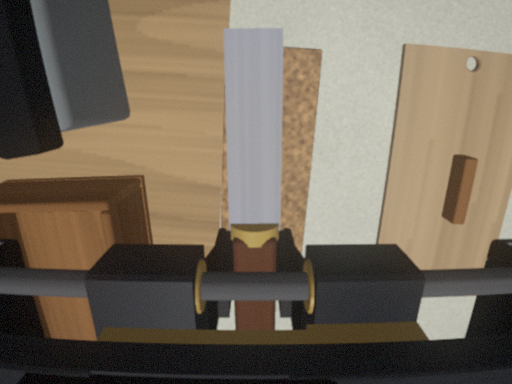

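w3: blade held straight, tip edge at row 30 (columns 225–284), ferrule at (256,232).

```bash
python3 - <<'E'
from h import *
c=np.load('w3.npy',allow_pickle=True).item(); T=c['T_tool_cam']
s=slopes(c,[(226,33),(282,33),(255,60),(255,200),(254,30)])
for zt in (-.0085,):
    d=np.c_[s,np.ones(5)]@T[:3,:3].T; print((T[:3,3]+d*((zt-T[2,3])/d[:,2])[:,None]).round(4))
for uv in ((255,60),(255,200)):
    z=c['range_z'][uv[1],uv[0]]; print((T[:3,:3]@(np.r_[slopes(c,uv)[0],1]*z)+T[:3,3]).round(4))
E
python3 -m jog '[[0,0.084,0.99,0,0],[0,0.084,0.99,0,0],[0,0.084,0.99,0,0],[0,0.084,0.99,0,0],[0,0.084,0.99,0,0],[0,0.084,0.99,0,0],[0,0.084,0.99,0,0],[0,0.084,0.99,0,0],[0,0.084,0.99,0,0],[0,0.084,0.99,0,0],[0,0.084,0.99,0,0],[0,0.084,0.99,0,0]]' >/dev/null
python3 -m jog '[[0,0.084,0.99,0,0],[0,0.084,0.99,0,0],[0,0.084,0.99,0,0],[0,0.084,0.99,0,0],[0,0.084,0.99,0,0],[0,0.084,0.99,0,0],[0,0.084,0.99,0,0],[0,0.084,0.99,0,0],[0,0.084,0.99,0,0],[0,0.084,0.99,0,0],[0,0.084,0.99,0,0],[0,0.084,0.99,0,0]]' >/dev/null
python3 -m jog '[[0,0.084,0.99,0,0],[0,0.084,0.99,0,0],[0,0.084,0.99,0,0],[0,0.084,0.99,0,0],[0,0.084,0.99,0,0],[0,0.084,0.99,0,0],[0,0.084,0.99,0,0],[0,0.084,0.99,0,0],[0,0.084,0.99,0,0],[0,0.084,0.99,0,0],[0,0.084,0.99,0,0],[0,0.084,0.99,0,0]]' >/dev/null
python3 -m jog '[[0,0,0.6,0,0],[0,0,0,0,0],[0,0,0,0,-0.155],[0,0,0,0,-0.155],[0,0,0,0,-0.155],[0,0,0,0,-0.155],[0,0,0,0,-0.155],[0,0,0,0,-0.155],[0,0,0,0,-0.155],[0,0,0,0,-0.155],[0,0,0,0,-0.155],[0,0,0,0,-0.155]]' >/dev/null
python3 -m jog '[[0,0,0,0,-0.155],[0,0,0,0,-0.155],[0,0,0,0,-0.155],[0,0,0,0,0],[0,0,0,0,0],[0,0,0,0,0]]' >/dev/null
python3 -c "
from h import *
st(); go(.6077,-.2817,.0825,95.5)"
```

```text
[[ 0.1039 -0.0108 -0.0085]
 [ 0.1039  0.0112 -0.0085]
 [ 0.0937  0.0006 -0.0085]
 [ 0.0349  0.0007 -0.0085]
 [ 0.105   0.0002 -0.0085]]
[0.0951 0.0007 0.0048]
[0.0298 0.0007 0.0068]
t 12.47 [ 0.5956 -0.273   0.1802] [-1.7996e+02 -3.0000e-02  9.4640e+01] F [-0.2 -0.2 -2.1] M [-0.06 -0.15  0.03] w 0.0216 gf 60.0 q [ 51.  25. -38.  86.  16.  74.  16.]
turn -0.019 then x y z shares [-0.49  0.56  4.89]
```

```bash
python3 -m jog '[[0,-0.49,0.56,0,-0.019],[0,0,0,0.9,0],[0,0,0,1,0],[0,0,0,1,0],[0,0,0,1,0],[0,0,0,0.98,0],[0,0,0,0,0],[0,0,0,0,0],[0,0,0,0,0]]' >/dev/null
python3 - <<'E'
from h import *
st(); go(.6077,-.2817,.082,95.5)
a=cam('wrist'); b=cam('side'); 
im=np.hstack([a['color'],cv2.resize(b['color'][150:290,190:377],(512,384),interpolation=cv2.INTER_CUBIC)])[:,:,::-1]
cv2.imwrite('pics/w4.png',cv2.resize(im,None,fx=.78,fy=.78)); np.save('w4.npy',a,allow_pickle=True)
E
```

```text
t 13.22 [ 0.6086 -0.2827  0.0842] [1.7992e+02 4.0000e-02 9.5580e+01] F [-0.1  0.6 -0.6] M [-0.01 -0.1  -0.02] w 0.0214 gf 60.0 q [ 49.  32. -36.  89.  20.  66.  15.]
turn 0.002 then x y z shares [ 0.05 -0.04  0.11]
```

View pics/w4.png

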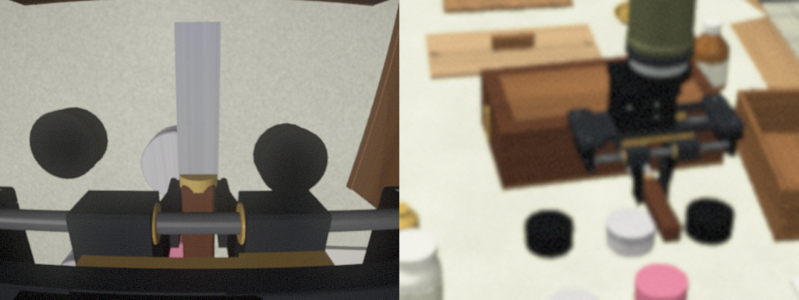

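Wrist view: blade straight ahead, tip (198,22), lined up with the case edge at the top of the picture. Going in at notch height.

```bash
python3 -m jog '[[0,0.3,-0.02,0.1,0],[0,0.3,0,0,0],[0,0.3,0,0,0],[0,0.3,0,0,0],[0,0.3,0,0,0],[0,0,0,0,0],[0,0,0,0,0]]'
python3 -m jog '[[0,0.2,0,0,0],[0,0.2,0,0,0],[0,0.2,0,0,0],[0,0.2,0,0,0],[0,0.2,0,0,0],[0,0.2,0,0,0],[0,0,0,0,0],[0,0,0,0,0]]'
```

```text
time_s: 13.9
tool_pos: [0.6046, -0.2522, 0.0811]
tool_rot: [180.0, 0.0, 95.7]
force: [0.2, 0.2, -1.9]
grip_width: 0.0215
grasp_force: 60.0
time_s: 14.57
tool_pos: [0.6022, -0.2286, 0.081]
tool_rot: [180.0, 0.0, 95.7]
force: [-0.2, -0.4, -2.1]
grip_width: 0.0215
grasp_force: 60.0
```

```bash
python3 -m jog '[[0,0.25,0,0,0],[0,0,0,-0.2,0],[0,0,0,-0.2,0],[0,0,0,-0.2,0],[0,0,0,-0.2,0]]'
python3 -m jog '[[0,0,0,-0.25,0],[0,0,0,-0.25,0],[0,0,0,-0.25,0],[0,0,0,-0.25,0],[0,0,0,0,0],[0,0,0,0,0]]'
python3 - <<'E'
from h import *
st(); b=cam('side'); save(b,'s5.png',(200,150,400,300),3)
E
```

```text
time_s: 14.98
tool_pos: [0.6011, -0.223, 0.0965]
tool_rot: [-179.9, -0.1, 95.7]
force: [0.1, 2.8, -6.3]
grip_width: 0.0215
grasp_force: 60.0
time_s: 15.48
tool_pos: [0.602, -0.2248, 0.1178]
tool_rot: [179.9, 0.1, 95.6]
force: [0.1, -0.5, -2.6]
grip_width: 0.0217
grasp_force: 60.0
t 15.48 [ 0.602  -0.2248  0.1178] [1.7994e+02 8.0000e-02 9.5580e+01] F [ 0.1 -0.5 -2.6] M [-0.02 -0.03 -0.01] w 0.0217 gf 60.0 q [ 47.  27. -38.  91.  18.  68.  11.]
```

View pics/s5.png

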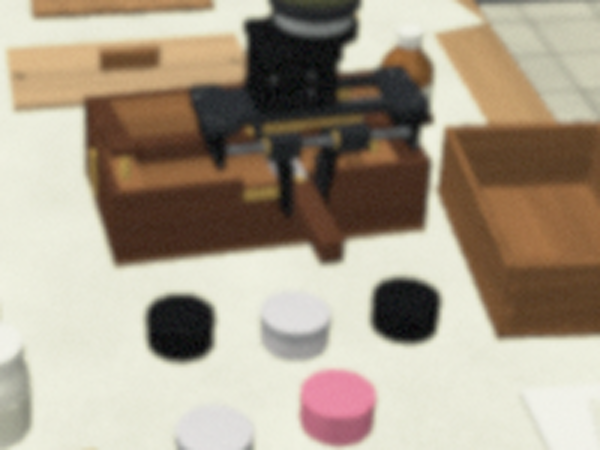

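The lid is up: the case interior and the left pin (122,165) are visible. Next I measure the lid angle from the depth.

```bash
python3 - <<'E'
from h import *
n=np.array([.5943,-.1423]);ex=np.array([np.cos(np.radians(5.5)),np.sin(np.radians(5.5))]);ey=np.array([-ex[1],ex[0]]);C=n+.086*ey
for nm in('scene','side'):
    a=cam(nm); P=cloud(a).reshape(-1,3); q=np.c_[(P[:,:2]-C)@ex,(P[:,:2]-C)@ey,P[:,2]]
    m=(abs(q[:,0]+.09)<.05)&(abs(q[:,1])<.16)&(q[:,2]>.0)&(q[:,2]<.32); q=q[m]
    for y0 in np.arange(-.10,.16,.02):
        z=q[(q[:,1]>=y0)&(q[:,1]<y0+.02),2]
        if len(z)>5: print(nm,round(y0+.01,2),len(z),np.percentile(z,[5,50,95]).round(3))
E
```

```text
scene -0.05 15 [0.084 0.119 0.123]
scene -0.03 37 [0.005 0.116 0.122]
scene -0.01 47 [0.108 0.112 0.116]
scene 0.01 79 [0.105 0.109 0.115]
scene 0.03 78 [0.1   0.104 0.109]
scene 0.05 71 [0.096 0.1   0.105]
scene 0.07 92 [0.09  0.095 0.101]
scene 0.09 78 [0.086 0.092 0.098]
scene 0.15 80 [0.    0.003 0.007]
side -0.09 885 [0.005 0.043 0.114]
side -0.07 141 [0.051 0.119 0.124]
side -0.05 69 [0.115 0.117 0.12 ]
side -0.03 57 [0.111 0.113 0.115]
side -0.01 120 [0.04  0.106 0.111]
side 0.01 74 [0.04  0.104 0.106]
side 0.03 87 [0.006 0.099 0.103]
side 0.05 130 [0.003 0.04  0.098]
side 0.07 150 [0.004 0.01  0.093]
side 0.09 55 [0.004 0.084 0.089]
```

```bash
python3 -m jog '[[0,0.14,0,-0.46,0],[0,0.14,0,-0.46,0],[0,0.14,0,-0.46,0],[0,0.23,0,-0.42,0],[0,0.23,0,-0.42,0],[0,0.23,0,-0.42,0],[0,0.31,0,-0.37,0],[0,0.31,0,-0.37,0],[0,0.31,0,-0.37,0],[0,0.38,0,-0.3,0],[0,0.38,0,-0.3,0],[0,0.38,0,-0.3,0]]'
python3 -m jog '[[0,0.43,0,-0.22,0],[0,0.43,0,-0.22,0],[0,0.43,0,-0.22,0],[0,0.46,0,-0.13,0],[0,0.46,0,-0.13,0],[0,0.46,0,-0.13,0],[0,0.36,0,-0.03,0],[0,0.36,0,-0.03,0],[0,0.36,0,-0.03,0],[0,0.3,0,0.02,0],[0,0.3,0,0.02,0],[0,0,0,0,0]]'
cat > lid.py <<'E'
from h import *
n=np.array([.5943,-.1423]);ex=np.array([np.cos(np.radians(5.5)),np.sin(np.radians(5.5))]);ey=np.array([-ex[1],ex[0]]);C=n+.086*ey
def ang():
    for nm in('scene','side'):
        a=cam(nm); P=cloud(a).reshape(-1,3); q=np.c_[(P[:,:2]-C)@ex,(P[:,:2]-C)@ey,P[:,2]]
        m=(abs(abs(q[:,0])-.11)<.04)&(q[:,1]>.0)&(q[:,1]<.2)&(q[:,2]>.12)&(q[:,2]<.26); q=q[m]
        for z0 in (.12,.15,.18,.21,.24):
            y=q[(q[:,2]>=z0)&(q[:,2]<z0+.03),1]
            if len(y)>8: print(nm,'z',z0,len(y),np.percentile(y,[5,50,95]).round(3))
E
python3 -c "
from lid import *
st(); ang()"
```

```text
time_s: 16.63
tool_pos: [0.5955, -0.1603, 0.211]
tool_rot: [180.0, 0.0, 95.6]
force: [-0.5, -3.9, -2.5]
grip_width: 0.0215
grasp_force: 60.0
time_s: 17.63
tool_pos: [0.5867, -0.0718, 0.2318]
tool_rot: [-180.0, -0.1, 95.7]
force: [-0.2, -0.2, -0.5]
grip_width: 0.0213
grasp_force: 60.0
t 17.63 [ 0.5867 -0.0718  0.2318] [-1.7999e+02 -9.0000e-02  9.5750e+01] F [-0.2 -0.2 -0.5] M [ 0.02 -0.13  0.02] w 0.0213 gf 60.0 q [ 41.  16. -44.  91.  11.  77.   2.]
scene z 0.12 127 [0.09  0.093 0.096]
scene z 0.15 129 [0.092 0.095 0.098]
scene z 0.18 142 [0.093 0.096 0.099]
scene z 0.21 161 [0.095 0.097 0.1  ]
scene z 0.24 150 [0.096 0.1   0.107]
side z 0.12 475 [0.085 0.09  0.094]
side z 0.15 478 [0.086 0.091 0.096]
side z 0.18 496 [0.088 0.092 0.097]
side z 0.21 387 [0.088 0.093 0.097]
side z 0.24 141 [0.09  0.095 0.102]
```

```bash
python3 -m jog '[[0,-0.6,0,0,0],[0,-1,0,0,0],[0,-1,0,-0.5,0],[0,-1,0,-1,0],[0,0,0,-1,0],[0,0,0,-1,0],[0,0,0,-1,0],[0,0,0,-0.6,0],[0,0,0,0,0],[0,0,0,0,0]]'
python3 -c "
from h import *
st(); go(.484,.40,.33)"
```

```text
time_s: 18.57
tool_pos: [0.594, -0.1461, 0.3336]
tool_rot: [180.0, -0.0, 95.6]
force: [-0.4, -0.4, -2.0]
grip_width: 0.0213
grasp_force: 60.0
t 18.57 [ 0.594  -0.1461  0.3336] [180.    -0.    95.61] F [-0.4 -0.4 -2. ] M [ 0.05 -0.15  0.01] w 0.0213 gf 60.0 q [ 45.  16. -42.  79.  11.  89.   9.]
turn 0.0 then x y z shares [27.71 -2.8   0.18]
```

```bash
python3 -m jog '[[0,0.99,-0.1,0,0],[0,0.99,-0.1,0,0],[0,0.99,-0.1,0,0],[0,0.99,-0.1,0,0],[0,0.99,-0.1,0,0],[0,0.99,-0.1,0,0],[0,0.99,-0.1,0,0],[0,0.99,-0.1,0,0],[0,0.99,-0.1,0,0],[0,0.99,-0.1,0,0],[0,0.99,-0.1,0,0],[0,0.99,-0.1,0,0]]' >/dev/null
python3 -m jog '[[0,0.99,-0.1,0,0],[0,0.99,-0.1,0,0],[0,0.99,-0.1,0,0],[0,0.99,-0.1,0,0],[0,0.99,-0.1,0,0],[0,0.99,-0.1,0,0],[0,0.99,-0.1,0,0],[0,0.99,-0.1,0,0],[0,0.99,-0.1,0,0],[0,0.99,-0.1,0,0],[0,0.99,-0.1,0,0],[0,0.99,-0.1,0,0]]' >/dev/null
python3 -m jog '[[0,0.99,-0.1,0,0],[0,0.99,-0.1,0,0],[0,0.99,-0.1,0,0],[0,0.99,-0.1,0,0],[0,0,0,0,0.156],[0,0,0,0,0.156],[0,0,0,0,0.156],[0,0,0,0,0.156],[0,0,0,0,0.156],[0,0,0,0,0.156],[0,0,0,0,0.156],[0,0,0,0,0.156]]' >/dev/null
python3 -m jog '[[0,0,0,0,0.156],[0,0,0,0,0.156],[0,0,0,0,0.156],[0,0,0,0,0.156],[0,0,0,0,0.156],[0,0,0,0,0],[0,0,0,0,0]]' >/dev/null
python3 -c "
from h import *
st(); go(.484,.44,.05,3)"
```

```text
t 22.15 [0.4836 0.4    0.3323] [1.7991e+02 1.1000e-01 4.5600e+00] F [ 0.3 -0.3 -1.4] M [ 0.07  0.03 -0.05] w 0.0216 gf 60.0 q [ -10.   19.  -41.   77.   12.   89. -136.]
turn 0.035 then x y z shares [ 0.12 -2.   14.11]
```

```bash
python3 -m jog '[[0,0.1,-1,1,0.02],[0,0,-1,1,0],[0,0,0,1,0],[0,0,0,1,0],[0,0,0,1,0],[0,0,0,1,0],[0,0,0,1,0],[0,0,0,1,0],[0,0,0,1,0],[0,0,0,1,0],[0,0,0,1,0],[0,0,0,1,0]]' >/dev/null
python3 -m jog '[[0,0,0,1,0],[0,0,0,1,0],[0,0,0,0.2,0],[0,0,0,0.2,0],[0,0,0,0.2,0],[0,0,0,0,0],[0,0,0,0,0]]'
python3 -m jog '[[0,0,0,0.1,0],[0,0,0,0.1,0],[0,0,0,0.1,0],[0,0,0,0,0],[0,0,0,0,0]]'
```

```text
time_s: 23.73
tool_pos: [0.4836, 0.4409, 0.0429]
tool_rot: [-180.0, -0.1, 3.5]
force: [-1.0, 0.3, -2.0]
grip_width: 0.0216
grasp_force: 60.0
time_s: 24.15
tool_pos: [0.4831, 0.4404, 0.0358]
tool_rot: [180.0, 0.0, 3.5]
force: [-0.4, 0.1, -0.9]
grip_width: 0.022
grasp_force: 60.0
```

```bash
python3 -m jog '[[0,0,0,0.1,0],[0,0,0,0.1,0],[0,0,0,0,0],[0,0,0,0,0],[0,0,0,0,0]]'
python3 -m jog '[[0.6,0,0,0,0],[0.6,0,0,0,0],[0.6,0,0,0,0],[0.6,0,0,0,0],[0.6,0,0,-0.5,0],[0.6,0,0,-1,0],[0.6,0,0,-1,0],[0.6,0,0,-1,0],[0.6,0,0,-1,0],[0.6,0,0,-1,0],[0.6,0,0,-1,0],[0.6,0,0,-1,0]]'
python3 -m jog '[[1,0,0,-1,0],[1,0,0,-1,0],[1,0,0,-1,0],[1,0,0,-1,0],[1,0,0,-1,0],[1,0,0,-1,0],[1,0,0,0,0],[1,0,0,0,0]]' 15
python3 - <<'E'
from lid import *
st(); go(.57,-.20,.30); c=cam('wrist'); save(c,'w6.png'); ang()
E
```

```text
time_s: 24.57
tool_pos: [0.4832, 0.4404, 0.0318]
tool_rot: [180.0, 0.0, 3.5]
force: [-0.4, -0.1, -1.3]
grip_width: 0.0215
grasp_force: 60.0
time_s: 25.57
tool_pos: [0.483, 0.4406, 0.1839]
tool_rot: [-180.0, -0.0, 3.5]
force: [-0.1, -0.4, 0.4]
grip_width: 0.0523
grasp_force: 0.0
time_s: 26.23
tool_pos: [0.4832, 0.4412, 0.3039]
tool_rot: [-179.9, -0.1, 3.5]
force: [-0.2, 0.1, -0.1]
grip_width: 0.0866
grasp_force: 0.0
t 26.23 [0.4832 0.4412 0.3039] [-1.7989e+02 -1.4000e-01  3.4800e+00] F [-0.2  0.1 -0.1] M [-0.   -0.02  0.03] w 0.0866 gf 0.0 q [ -15.   22.  -41.   76.   15.   87. -141.]
turn 0.0 then x y z shares [ 2.38 32.26  0.19]
scene z 0.12 240 [0.09  0.093 0.097]
scene z 0.15 245 [0.092 0.095 0.098]
scene z 0.18 255 [0.093 0.096 0.099]
scene z 0.21 268 [0.095 0.098 0.1  ]
scene z 0.24 246 [0.096 0.1   0.107]
side z 0.12 474 [0.085 0.089 0.094]
side z 0.15 471 [0.086 0.091 0.095]
side z 0.18 497 [0.088 0.092 0.097]
side z 0.21 512 [0.088 0.093 0.098]
side z 0.24 206 [0.089 0.095 0.102]
```

View pics/w6.png

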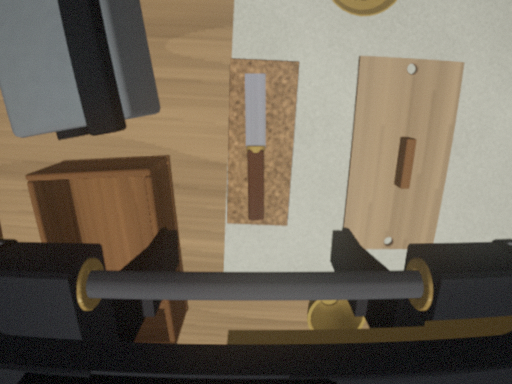

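w6: blade flat on the cork (255,145), lid still open. Now to the tins.

```bash
python3 -m jog '[[1,0.07,0.99,0,0],[1,0.07,0.99,0,0],[1,0.07,0.99,0,0],[1,0.07,0.99,0,0],[1,0.07,0.99,0,0],[1,0.07,0.99,0,0],[1,0.07,0.99,0,0],[1,0.07,0.99,0,0],[1,0.07,0.99,0,0],[1,0.07,0.99,0,0],[1,0.07,0.99,0,0],[1,0.07,0.99,0,0]]' >/dev/null
python3 -m jog '[[1,0.07,0.99,0,0],[1,0.07,0.99,0,0],[1,0.07,0.99,0,0],[1,0.07,0.99,0,0],[1,0.07,0.99,0,0],[1,0.07,0.99,0,0],[1,0.07,0.99,0,0],[1,0.07,0.99,0,0],[1,0.07,0.99,0,0],[1,0.07,0.99,0,0],[1,0.07,0.99,0,0],[1,0.07,0.99,0,0]]' >/dev/null
python3 -m jog '[[1,0.07,0.99,0,0],[1,0.07,0.99,0,0],[1,0.07,0.99,0,0],[1,0.07,0.99,0,0],[1,0.07,0.99,0,0],[1,0.07,0.99,0,0],[1,0.07,0.99,0,0],[1,0.07,0.99,0,0],[1,0.07,0.99,0,0],[1,0,0.99,0,0],[1,0,0.99,0,0],[1,0,0.99,0,0]]' >/dev/null
python3 -m jog '[[1,-0.2,0.99,0,0],[1,-0.2,0.99,0,0],[1,-0.2,0.99,0,0],[1,-0.2,0.99,0,0],[1,-0.2,0.99,0,0],[1,-0.2,0.99,0,0],[1,-0.2,0.99,0,0],[1,-0.2,0.99,0,0],[1,0,0,0,0],[1,0,0,0,-0.157],[1,0,0,0,-0.157],[1,0,0,0,-0.157]]' >/dev/null
python3 -m jog '[[1,0,0,0,-0.157],[1,0,0,0,-0.157],[1,0,0,0,-0.157],[1,0,0,0,-0.157],[1,0,0,0,-0.157],[1,0,0,0,-0.157],[1,0,0,0,-0.157],[1,0,0,0,-0.157],[1,0,0,0,-0.157],[1,0,0,0,-0.157],[1,0,0,0,0],[1,0,0,0,0]]' >/dev/null
python3 - <<'E'
from lid import *
st(); c=cam('wrist'); np.save('w7.npy',c,allow_pickle=True); save(c,'w7.png'); 
E
```

```text
t 31.38 [ 0.5498 -0.4277  0.301 ] [-1.7995e+02 -8.0000e-02  9.5140e+01] F [ 0.3 -0.5  0.6] M [ 0.04 -0.11 -0.04] w 0.0871 gf 0.0 q [ 53.  25. -26.  69.  11.  88.  34.]
```

View pics/w7.png

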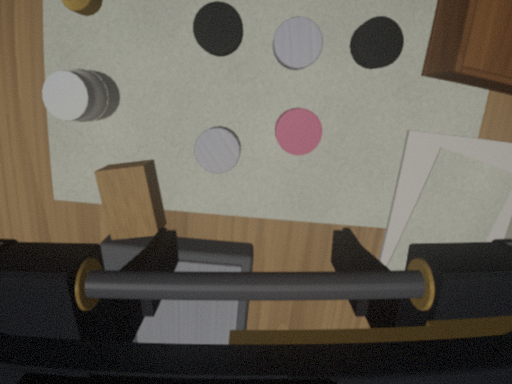

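w7: silver tins at (298,42) and (217,150); pink (299,132) and black (218,28), (377,42) to be left. Jar (75,95) and carton (130,195) are beside tin B.

```bash
cat >> h.py <<'E'
def disc(c,uv,z,rad=34):
    "centre of the bluish-grey disc near uv at height z, and its radius in m"
    im=c['color'].astype(int); m=((im[...,2]-im[...,0])>2)&(im.min(2)>100)
    Y,X=np.mgrid[0:384,0:512]; m&=np.hypot(X-uv[0],Y-uv[1])<rad
    m=cv2.morphologyEx(m.astype(np.uint8),cv2.MORPH_OPEN,np.ones((5,5)))
    k=max(cv2.findContours(m,cv2.RETR_EXTERNAL,cv2.CHAIN_APPROX_NONE)[0],key=cv2.contourArea)[:,0]
    q=(onz(c,k,z)[:,:2]*1000).astype(np.float32); h=cv2.convexHull(q); a,r=cv2.minEnclosingCircle(h); e=cv2.fitEllipse(h)
    return np.round(a,1),round(r,1),np.round(e[0],1),np.round(e[1],1)
E
python3 - <<'E'
from h import *
c=np.load('w7.npy',allow_pickle=True).item()
for uv in ((298,42),(217,150)): print(disc(c,uv,.032))
print('jar',onz(c,[(66,95)],.085),'carton',onz(c,[(97,170),(152,160),(160,228)],.045),'pink',onz(c,[(299,132)],.032), 'box',onz(c,[(103,240),(252,240)],.06))
go(.5017,-.4225,.12,95.1)
E
```

```text
(array([ 569.3, -271. ]), 14.8, array([ 570.6, -270.7]), array([20.1, 27.9]))Traceback (most recent call last):
  File "<stdin>", line 3, in <module>
  File "h.py", line 44, in disc
    k=max(cv2.findContours(m,cv2.RETR_EXTERNAL,cv2.CHAIN_APPROX_NONE)[0],key=cv2.contourArea)[:,0]
      ~~~^^^^^^^^^^^^^^^^^^^^^^^^^^^^^^^^^^^^^^^^^^^^^^^^^^^^^^^^^^^^^^^^^^^^^^^^^^^^^^^^^^^^
ValueError: max() iterable argument is empty
```

```bash
sed -i 's/m=((im\[...,2\]-im\[...,0\])>2)&(im.min(2)>100)/m=(im[...,2]-im[...,1])>4/' h.py
python3 - <<'E'
from h import *
c=np.load('w7.npy',allow_pickle=True).item()
for uv in ((298,42),(217,150),(250,110)): print(c['color'][uv[1],uv[0]])
for uv in ((298,42),(217,150)): print(disc(c,uv,.032))
print('jar',onz(c,[(66,95)],.085),'carton',onz(c,[(97,170),(152,160),(160,228)],.045),'pink',onz(c,[(299,132)],.032), 'box',onz(c,[(103,240),(252,240)],.06))
go(.5017,-.4225,.12,95.1)
E
```

```text
[145 143 147]
[152 149 150]
[157 158 145]
(array([ 561.4, -282.1]), 3.8, array([ 561.6, -281.8]), array([6.6, 7.3]))Traceback (most recent call last):
  File "<stdin>", line 4, in <module>
  File "h.py", line 44, in disc
    k=max(cv2.findContours(m,cv2.RETR_EXTERNAL,cv2.CHAIN_APPROX_NONE)[0],key=cv2.contourArea)[:,0]
      ~~~^^^^^^^^^^^^^^^^^^^^^^^^^^^^^^^^^^^^^^^^^^^^^^^^^^^^^^^^^^^^^^^^^^^^^^^^^^^^^^^^^^^^
ValueError: max() iterable argument is empty
```

```bash
sed -i "s/im=c\['color'\].astype(int); m=.*/im=cv2.GaussianBlur(c['color'],(5,5),0).astype(int); m=(2*im[...,2]-im[...,1]-im[...,0])>-12/" h.py
python3 - <<'E'
from h import *
c=np.load('w7.npy',allow_pickle=True).item()
for uv in ((298,42),(217,150)): print(disc(c,uv,.032))
print('jar',onz(c,[(66,95)],.085),'carton',onz(c,[(97,170),(152,160),(160,228)],.045),'pink',onz(c,[(299,132)],.032), 'box',onz(c,[(103,240),(252,240)],.06))
go(.5017,-.4225,.12,95.1)
E
```

```text
(array([ 587. , -279.9]), 31.4, array([ 587.3, -279.7]), array([59.6, 62.6]))
(array([ 498.8, -418.7]), 31.1, array([ 498.5, -419. ]), array([59.6, 61.3]))
jar [[ 0.33005923 -0.36175502  0.085     ]] carton [[ 0.34366006 -0.45659944  0.045     ]
 [ 0.41737901 -0.4371183   0.045     ]
 [ 0.42812176 -0.53087878  0.045     ]] pink [[ 0.60227506 -0.3864988   0.032     ]] box [[ 0.35378438 -0.54956247  0.06      ]
 [ 0.55459358 -0.52976118  0.06      ]]
turn 0.001 then x y z shares [ 0.48 -2.37  9.06]
```

```bash
python3 -m jog '[[0.86,0.33,-0.83,0,0],[0.86,0.33,-0.83,0,0],[0.86,0,-0.83,1,0],[0.86,0,0,1,0],[0.86,0,0,1,0],[0.86,0,0,1,0],[0.86,0,0,1,0],[0.86,0,0,1,0],[0.86,0,0,1,0],[0.86,0,0,1,0],[0.86,0,0,1,0],[0.86,0,0,1,0]]' >/dev/null
python3 -m jog '[[0.86,0,0,0.9,0],[0.86,0,0,0.8,0],[0.86,0,0,0.6,0],[0.86,0,0,0.5,0],[0.86,0,0,0.5,0],[0.86,0,0,0.3,0],[0.86,0,0,0,0],[0.86,0,0,0,0]]'
python3 -c "
from h import *
st(); go(.499,-.419,.023)"
```

```text
time_s: 33.1
tool_pos: [0.4993, -0.4198, 0.0301]
tool_rot: [180.0, 0.0, 95.3]
force: [0.1, -0.3, 1.0]
grip_width: 0.0746
grasp_force: 0.0
t 33.1 [ 0.4993 -0.4198  0.0301] [1.7999e+02 1.0000e-02 9.5290e+01] F [ 0.1 -0.3  1. ] M [ 0.   -0.08  0.01] w 0.0746 gf 0.0 q [ 56.  30. -24.  94.  14.  58.  33.]
turn 0.0 then x y z shares [ 0.04 -0.01  0.35]
```

```bash
python3 -m jog '[[0.86,0,0,0.35,0],[0.86,0,0,0,0],[0,0,0,0,0],[0,0,0,0,0],[0,0,0,0,0],[0,0,0,0,0],[0,0,0,-0.5,0],[0,0,0,-1,0],[0,0,0,-1,0],[0,0,0,-1,0],[0,0,0,-1,0],[0,0,0,-1,0]]' 30
python3 -m jog '[[0,0,0,-1,0],[0,0,0,-0.5,0],[0,0,0,0,0],[0,0,0,0,0]]'
python3 -c "
from h import *
st(); go(.5313,-.062,None,95.5)"
```

```text
time_s: 34.1
tool_pos: [0.499, -0.4196, 0.1346]
tool_rot: [180.0, 0.0, 95.3]
force: [-0.8, -0.7, -1.1]
grip_width: 0.0596
grasp_force: 30.0
time_s: 34.43
tool_pos: [0.4991, -0.4198, 0.1632]
tool_rot: [180.0, 0.0, 95.3]
force: [0.3, -0.2, -1.5]
grip_width: 0.0595
grasp_force: 30.0
t 34.43 [ 0.4991 -0.4198  0.1632] [1.7998e+02 4.0000e-02 9.5300e+01] F [ 0.3 -0.2 -1.5] M [ 0.03 -0.08  0.02] w 0.0595 gf 30.0 q [ 57.  23. -25.  88.  10.  71.  36.]
turn -0.004 then x y z shares [17.65  3.32 -0.  ]
```

```bash
python3 -m jog '[[0,0.98,0.184,0,0],[0,0.98,0.184,0,0],[0,0.98,0.184,0,0],[0,0.98,0.184,0,0],[0,0.98,0.184,0,0],[0,0.98,0.184,0,0],[0,0.98,0.184,0,0],[0,0.98,0.184,0,0],[0,0.98,0.184,0,0],[0,0.98,0.184,0,0],[0,0.98,0.184,0,0],[0,0.98,0.184,0,0]]' >/dev/null
python3 -m jog '[[0,0.98,0.184,0,0],[0,0.98,0.184,0,0],[0,0.98,0.184,0,0],[0,0.98,0.184,0,0],[0,0.98,0.184,0,0],[0,0.98,0.184,0,0],[0,0,0,0,0],[0,0,0,0,0]]'
python3 -c "
from lid import *
st(); go(.5313,-.062,.031)
p=np.array(env.get_obs()['tool_pos'][:2])-C; print('case xy',p@ex,p@ey)"
```

```text
time_s: 36.1
tool_pos: [0.5316, -0.061, 0.1616]
tool_rot: [-179.9, -0.0, 95.5]
force: [-0.2, -1.0, -1.3]
grip_width: 0.0593
grasp_force: 30.0
t 36.1 [ 0.5316 -0.061   0.1616] [-1.7987e+02 -5.0000e-02  9.5470e+01] F [-0.2 -1.  -1.3] M [ 0.01 -0.07  0.02] w 0.0593 gf 30.0 q [ 38.  11. -38. 104.   7.  68.   4.]
turn 0.0 then x y z shares [-0.05 -0.02  6.53]
case xy -0.05465233835017598 0.0009359913464948586
```

```bash
python3 -m jog '[[0,0,0,0.8,0],[0,0,0,1,0],[0,0,0,1,0],[0,0,0,1,0],[0,0,0,1,0],[0,0,0,0.8,0],[0,0,0,0.4,0],[0,0,0,0.2,0],[0,0,0,0.2,0],[0,0,0,0,0],[0,0,0,0,0]]'
python3 -m jog '[[0,0,0,0.1,0],[0,0,0,0,0],[0,0,0,0,0]]'
```

```text
time_s: 37.02
tool_pos: [0.533, -0.0626, 0.0355]
tool_rot: [179.9, 0.0, 95.3]
force: [0.7, -0.2, -1.0]
grip_width: 0.0591
grasp_force: 30.0
time_s: 37.27
tool_pos: [0.5327, -0.0624, 0.0333]
tool_rot: [180.0, 0.0, 95.3]
force: [0.6, -0.4, -0.5]
grip_width: 0.0595
grasp_force: 30.0
```

Open, rise, and go back toward tin A, staying over the case front.

```bash
python3 -m jog '[[0,0,0,0.1,0],[0,0,0,0,0],[0.8,0,0,0,0],[0.8,0,0,0,0],[0.8,0,0,0,0],[0.8,0,0,-0.3,0],[0.8,0,0,-1,0],[0.8,0,0,-1,0],[0.8,0,0,-1,0],[0.8,0,0,-1,0],[0.8,0,0,-1,0],[0.8,0,0,-1,0]]'
python3 -m jog '[[1,0,0,-1,0],[1,0,0,-1,0],[1,0,0,-1,0],[1,0,0,-1,0],[1,0,0,-1,0],[1,0,0,0,0],[1,0,0,0,0]]'
python3 -c "
from h import *
st(); go(.588,-.36,.23,95.5)"
```

```text
time_s: 38.27
tool_pos: [0.5323, -0.0622, 0.1584]
tool_rot: [180.0, 0.0, 95.3]
force: [-0.3, 0.3, -0.5]
grip_width: 0.0694
grasp_force: 0.0
time_s: 38.85
tool_pos: [0.533, -0.0622, 0.2582]
tool_rot: [179.9, 0.1, 95.3]
force: [0.6, 0.5, -0.5]
grip_width: 0.0867
grasp_force: 0.0
t 38.85 [ 0.533  -0.0622  0.2582] [1.7987e+02 6.0000e-02 9.5320e+01] F [ 0.6  0.5 -0.5] M [ 0.02 -0.1   0.03] w 0.0867 gf 0.0 q [ 40.   6. -38.  97.   4.  78.   6.]
turn -0.004 then x y z shares [-15.09   1.31   1.41]
```

```bash
python3 -m jog '[[1,-1,0.09,0,0],[1,-1,0.09,0,0],[1,-1,0.09,0,0],[1,-1,0.09,0,0],[1,-1,0.09,0,0],[1,-1,0.09,0,0],[1,-1,0.09,0,0],[1,-1,0.09,0,0],[1,-1,0.09,0,0],[1,-1,0.09,0,0],[1,-1,0.09,0,0],[1,-1,0.09,0,0]]' >/dev/null
python3 -m jog '[[1,-1,0.09,0,0],[1,-1,0.09,0,0],[1,-1,0.09,0,0],[1,0,0,0,0],[1,0,0,0,0],[1,0,0,0,0]]' >/dev/null
python3 - <<'E'
from lid import *
st(); c=cam('wrist'); np.save('w8.npy',c,allow_pickle=True); uv=proj(c,[.589,-.280,.032])[0]; print(uv); d=disc(c,uv,.032,42); print(d)
go(d[2][0]/1000,d[2][1]/1000,.023)
save(c,'w8.png')
E
```

```text
t 40.35 [ 0.587  -0.3575  0.256 ] [-1.7995e+02 -1.1000e-01  9.5350e+01] F [-0.4  0.7 -0.1] M [-0.06 -0.1  -0.01] w 0.0872 gf 0.0 q [ 49.  25. -28.  75.  12.  83.  27.]
[263.77252057  99.60858676]
(array([ 587.8, -278.7]), 30.2, array([ 587.8, -278.6]), array([59.5, 60.2]))
turn 0.0 then x y z shares [ 3.9   0.4  11.67]
```

View pics/w8.png

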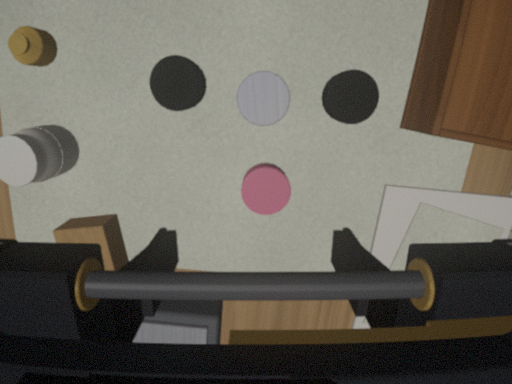

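w8: silver tin A at (263,98), between black (178,83) and black (350,97); pink at (266,190). Grasping A.

```bash
python3 -m jog '[[0.84,0.98,0.1,0,0],[0.84,0.98,0.1,0,0],[0.84,0.98,0.1,0,0],[0.84,0.96,0.1,0,0],[0.84,0,0,1,0],[0.84,0,0,1,0],[0.84,0,0,1,0],[0.84,0,0,1,0],[0.84,0,0,1,0],[0.84,0,0,1,0],[0.84,0,0,1,0],[0.84,0,0,1,0]]' >/dev/null
python3 -m jog '[[0.84,0,0,1,0],[0.84,0,0,0.8,0],[0.84,0,0,0.7,0],[0.84,0,0,0.6,0],[0.84,0,0,0.4,0],[0.84,0,0,0,0],[0.84,0,0,0,0]]'
python3 -c "
from h import *
st(); go(.5878,-.2786,.023)"
```

```text
time_s: 41.98
tool_pos: [0.588, -0.2799, 0.0271]
tool_rot: [180.0, -0.0, 95.3]
force: [0.5, 0.2, -0.2]
grip_width: 0.0734
grasp_force: 0.0
t 41.98 [ 0.588  -0.2799  0.0271] [180.    -0.    95.32] F [ 0.5  0.2 -0.2] M [-0.   -0.13 -0.  ] w 0.0734 gf 0.0 q [ 44.  31. -28.  94.  16.  59.  17.]
turn 0.0 then x y z shares [ 0.07 -0.    0.2 ]
```

```bash
python3 -m jog '[[0.84,0.06,0,0.2,0],[0.84,0,0,0,0],[0,0,0,0,0],[0,0,0,0,0],[0,0,0,0,0],[0,0,0,0,0],[0,0,0,-0.5,0],[0,0,0,-1,0],[0,0,0,-1,0],[0,0,0,-1,0],[0,0,0,-1,0],[0,0,0,-1,0]]' 30
python3 -m jog '[[0,0,0,-1,0],[0,0,0,-0.5,0],[0,0,0,0,0],[0,0,0,0,0]]'
python3 -c "
from h import *
st(); go(.6407,-.0515,None,95.5)"
```

```text
time_s: 42.98
tool_pos: [0.5874, -0.2788, 0.1344]
tool_rot: [-180.0, 0.0, 95.3]
force: [-0.2, -0.4, -1.1]
grip_width: 0.0592
grasp_force: 30.0
time_s: 43.32
tool_pos: [0.5877, -0.279, 0.1631]
tool_rot: [180.0, 0.0, 95.3]
force: [0.5, -0.4, -0.8]
grip_width: 0.0594
grasp_force: 30.0
t 43.32 [ 0.5877 -0.279   0.1631] [1.7998e+02 3.0000e-02 9.5300e+01] F [ 0.5 -0.4 -0.8] M [-0.03 -0.07  0.01] w 0.0594 gf 30.0 q [ 46.  24. -30.  88.  12.  72.  20.]
turn -0.004 then x y z shares [11.07  3.73 -0.  ]
```

```bash
python3 -m jog '[[0,0.92,0.31,0,0],[0,0.92,0.31,0,0],[0,0.92,0.31,0,0],[0,0.92,0.31,0,0],[0,0.92,0.31,0,0],[0,0.92,0.31,0,0],[0,0.92,0.31,0,0],[0,0.92,0.31,0,0],[0,0.92,0.31,0,0],[0,0.92,0.31,0,0],[0,0.92,0.31,0,0],[0,0.92,0.31,0,0]]' >/dev/null
python3 -m jog '[[0,0,0,0,0],[0,0,0,0,0],[0,0,0,0.8,0],[0,0,0,1,0],[0,0,0,1,0],[0,0,0,1,0],[0,0,0,1,0],[0,0,0,0.8,0],[0,0,0,0.4,0],[0,0,0,0.2,0],[0,0,0,0.2,0],[0,0,0,0,0]]'
python3 -m jog '[[0,0,0,0.1,0],[0,0,0,0,0],[0,0,0,0,0]]'
```

```text
time_s: 45.32
tool_pos: [0.6413, -0.0528, 0.0347]
tool_rot: [-180.0, 0.0, 95.3]
force: [-0.7, 1.1, -1.0]
grip_width: 0.0595
grasp_force: 30.0
time_s: 45.57
tool_pos: [0.6419, -0.0523, 0.0337]
tool_rot: [179.9, 0.0, 95.3]
force: [0.4, 0.1, -1.7]
grip_width: 0.0593
grasp_force: 30.0
```

```bash
python3 -m jog '[[0,0,0,0.12,0],[0,0,0,0,0],[0.8,0,0,0,0],[0.8,0,0,0,0],[0.8,0,0,0,0],[0.8,0,0,-0.3,0],[0.8,0,0,-1,0],[0.8,0,0,-1,0],[0.8,0,0,-1,0],[0.8,0,0,-1,0],[0.8,0,0,-1,0],[0.8,0,0,-1,0]]' >/dev/null
python3 -m jog '[[1,-0.9,-0.8,-1,0],[1,-0.9,-0.8,-1,0],[1,-0.9,-0.8,-1,0],[1,-0.9,-0.4,-1,0],[1,-0.9,0,-1,0],[1,0,0,-1,0],[1,0,0,-0.8,0],[1,0,0,0,0],[1,0,0,0,0]]'
python3 - <<'E'
from lid import *
st(); c=cam('wrist'); np.save('w9.npy',c,allow_pickle=True); save(c,'w9.png'); s=cam('scene'); np.save('s9.npy',s,allow_pickle=True)
E
```

```text
time_s: 47.32
tool_pos: [0.5943, -0.1467, 0.2936]
tool_rot: [179.9, 0.0, 95.3]
force: [0.4, -1.0, -0.8]
grip_width: 0.0869
grasp_force: 0.0
t 47.32 [ 0.5943 -0.1467  0.2936] [1.7989e+02 5.0000e-02 9.5320e+01] F [ 0.4 -1.  -0.8] M [-0.01 -0.09  0.03] w 0.0869 gf 0.0 q [ 39.  15. -34.  83.   9.  84.  10.]
```

View pics/w9.png

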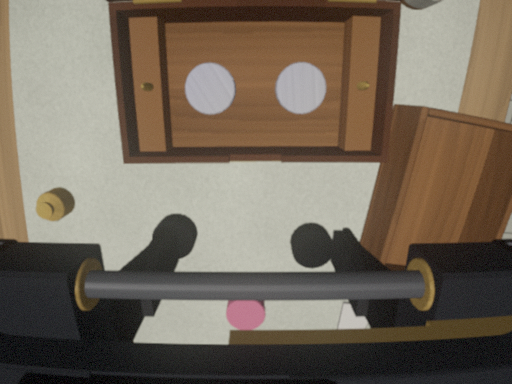

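w9: both tins flat on the floor at (210,88) and (301,88); pins at (147,86) and (363,86).

```bash
python3 - <<'E'
from lid import *
c=np.load('w9.npy',allow_pickle=True).item()
h=cv2.cvtColor(c['color'],cv2.COLOR_RGB2HSV).astype(int)
P=[]
for uv in ((147,86),(363,86)):
    b=h[uv[1]-8:uv[1]+9,uv[0]-12:uv[0]+13]; print(b[8,:,0],b[8,:,2])
    m=(b[...,0]>=19)&(b[...,2]>90); y,x=np.nonzero(m); e=(x.min()+uv[0]-12,x.max()+uv[0]-12,x.mean()+uv[0]-12,y.mean()+uv[1]-8); print(e,m.sum())
    P.append(e)
t=onz(c,[(p[2],p[3]) for p in P],.066)[:,:2]; d=t[1]-t[0]; print(t.round(4),np.linalg.norm(d),'mid',t.mean(0).round(4),'yaw',np.degrees(np.arctan2(d[1],d[0])),'C',C)
for uv in ((210,88),(301,88)):
    q=disc(c,uv,.04); print(q,[(np.array(q[2])/1000-C)@ex,(np.array(q[2])/1000-C)@ey])
go(.49,.17,.31)
E
```

```text
[14 14 14 14 14 16 21 22 20 20 19 18 20 20 21 20 20 17 14 15 15 14 15 13
 14] [137 137 140 139 138 146 156 158 137 107  93  94  90  88  87  83  81  90
 113 134 138 140 136 138 138]
(np.int64(141), np.int64(150), np.float64(144.76923076923077), np.float64(86.66666666666667)) 39
[15 14 14 15 14 17 19 20 20 20 20 20 20 20 21 21 22 20 17 14 14 14 15 14
 13] [139 138 138 139 139 133 127 129 127 135 131 138 138 138 135 146 149 147
 142 138 138 138 137 135 134]
(np.int64(357), np.int64(368), np.float64(362.49333333333334), np.float64(85.38666666666667)) 75
[[ 0.4623 -0.067 ]
 [ 0.7062 -0.0428]] 0.24503976839040426 mid [ 0.5842 -0.0549] yaw 5.67847980357514 C [ 0.58605727 -0.05669593]
(array([532.2, -62.9]), 29.5, array([531.9, -62.6]), array([57.3, 59.1])) [np.float64(-0.054473816302250185), np.float64(-0.0006861480328738556)]
(array([639.9, -52.2]), 29.4, array([640.1, -52. ]), array([57.3, 58.6])) [np.float64(0.05424401733779302), np.float64(-0.0005054587528699959)]
turn 0.0 then x y z shares [16.24 -3.68 -0.92]
```

```bash
python3 - <<'E'
from lid import *
c=np.load('w9.npy',allow_pickle=True).item()
t=onz(c,[(142.7,86.5),(365.8,85.5)],.070)[:,:2]; d=t[1]-t[0]; print(t.round(4),np.linalg.norm(d),'mid',t.mean(0).round(4),'yaw',np.degrees(np.arctan2(d[1],d[0])))
# inner rim of walls at top z=.08: ends, and front outer edge
g=c['color'].astype(int).sum(2)
for r in (40,90,140): print(r,'outer cols',np.where(g[r,80:420]<240)[0][[0,-1]]+80)
for r in (50,90,130):
    e=np.where(g[r,80:420]<240)[0][[0,-1]]+80; q=onz(c,[(e[0]-.5,r),(e[1]+.5,r)],.08)[:,:2]; print(q.round(4),np.linalg.norm(q[1]-q[0]),'mid',q.mean(0).round(4),((q.mean(0)-C)@ex).round(4))
E
```

```text
[[ 0.4613 -0.067 ]
 [ 0.7086 -0.0427]] 0.2485103601372326 mid [ 0.585  -0.0549] yaw 5.6080205783961565
40 outer cols [112 396]
90 outer cols [117 392]
140 outer cols [123 413]
[[ 0.4311 -0.0313]
 [ 0.7324 -0.003 ]] 0.3026739278289542 mid [ 0.5818 -0.0172] -0.0005
[[ 0.4355 -0.0727]
 [ 0.7358 -0.0445]] 0.3016868235758646 mid [ 0.5857 -0.0586] -0.0006
[[ 0.4396 -0.1161]
 [ 0.7727 -0.0843]] 0.3346257891706693 mid [ 0.6061 -0.1002] 0.0158
```

```bash
python3 -m jog '[[1,1,-0.22,-0.1,0],[1,1,-0.22,-0.1,0],[1,1,-0.22,-0.1,0],[1,1,-0.22,-0.1,0],[1,1,-0.22,-0.1,0],[1,1,-0.22,-0.1,0],[1,1,-0.22,-0.1,0],[1,1,-0.22,-0.1,0],[1,1,-0.22,0,0],[1,1,-0.22,0,0],[1,1,-0.22,0,0],[1,1,-0.22,0,0]]' >/dev/null
python3 -m jog '[[1,1,-0.22,0,0],[1,1,-0.22,0,0],[1,1,-0.22,0,0],[1,1,-0.22,0,0],[1,0,0,0,0],[1,0,0,0,0],[1,0,0,0,0]]'
python3 - <<'E'
from lid import *
c=cam('wrist'); np.save('w10.npy',c,allow_pickle=True); save(c,'w10.png'); ang()
E
```

```text
time_s: 49.0
tool_pos: [0.4937, 0.1651, 0.3081]
tool_rot: [-180.0, 0.1, 95.4]
force: [1.0, -0.6, -0.4]
grip_width: 0.087
grasp_force: 0.0
scene z 0.12 231 [0.091 0.094 0.096]
scene z 0.15 243 [0.092 0.095 0.098]
scene z 0.18 258 [0.093 0.096 0.099]
scene z 0.21 283 [0.094 0.097 0.1  ]
scene z 0.24 232 [0.096 0.1   0.108]
side z 0.12 463 [0.085 0.089 0.094]
side z 0.15 478 [0.086 0.091 0.095]
side z 0.18 492 [0.087 0.092 0.097]
side z 0.21 513 [0.088 0.093 0.098]
side z 0.24 205 [0.09  0.094 0.102]
```

View pics/w10.png

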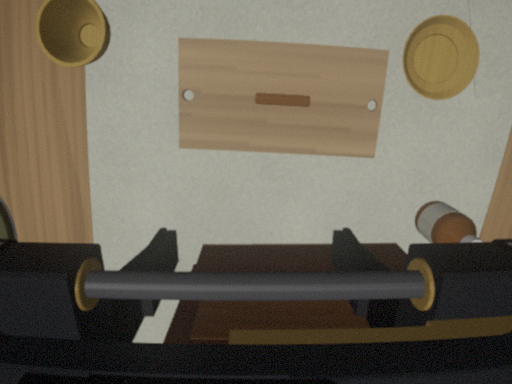

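w10: plate holes at (188,95) and (371,105), handle (283,100).

```bash
python3 - <<'E'
from lid import *
c=np.load('w10.npy',allow_pickle=True).item()
im=c['color'].astype(int); h=cv2.cvtColor(c['color'],cv2.COLOR_RGB2HSV).astype(int)
H=[]
for uv in ((188,95),(371,105)):
    b=h[uv[1]-9:uv[1]+10,uv[0]-9:uv[0]+10]; m=b[...,1]<60; y,x=np.nonzero(m); H.append((x.mean()+uv[0]-9,y.mean()+uv[1]-9)); print(m.sum(),H[-1])
t=onz(c,H,.004)[:,:2]; d=t[1]-t[0]; print(t.round(4),np.linalg.norm(d),'mid',t.mean(0).round(4),'yaw',np.degrees(np.arctan2(d[1],d[0])))
m=np.zeros((384,512),bool); m[85:115,245:320]=1; m&=h[...,2]<110
y,x=np.nonzero(m); print('handle px',x.min(),x.max(),y.min(),y.max(),m.sum())
m2=(h[...,1]>50); m2[:, :150]=0; m2[165:]=0; m2[:,395:]=0; m2[:30]=0
k=max(cv2.findContours(m2.astype(np.uint8),0,1)[0],key=cv2.contourArea)[:,0]; r=cv2.minAreaRect((onz(c,k,.008)[:,:2]*1000).astype(np.float32)); print(r)
q=onz(c,[(x.min(),y[x==x.min()].mean()),(x.max(),y[x==x.max()].mean())],.030); print(q)
E
```

```text
94 (np.float64(188.11702127659575), np.float64(94.8936170212766))
80 (np.float64(371.125), np.float64(104.9875))
[[0.3952 0.2383]
 [0.646  0.2495]] 0.25106375282201937 mid [0.5206 0.2439] yaw 2.559230800449083
handle px 256 309 94 106 125
((520.70947265625, 244.22348022460938), (277.02777099609375, 145.30123901367188), 2.526914596557617)
[[0.48746121 0.24008177 0.03      ]
 [0.55504466 0.24676663 0.03      ]]
```

The plate has been knocked about 30 mm in x and 10 mm in y since the start. I use the new pose, (0.5206, 0.2440) at 2.55°.

```bash
python3 -m jog '[[1,0,0,0,0.063],[1,0.97,0.38,0,0],[1,0.97,0.38,0,0],[1,0.97,0.38,0,0],[1,0.97,0.38,0,0],[1,0,0,1,0],[1,0,0,1,0],[1,0,0,1,0],[1,0,0,1,0],[1,0,0,1,0],[1,0,0,1,0],[1,0,0,1,0]]' >/dev/null
python3 -m jog '[[1,0,0,1,0],[1,0,0,1,0],[1,0,0,1,0],[1,0,0,0.9,0],[1,0,0,0.8,0],[1,0,0,0.6,0],[1,0,0,0.4,0],[1,0,0,0,0],[1,0,0,0,0]]'
python3 -c "
from h import *
st(); go(.5206,.244,.029,92.55)"
```

```text
time_s: 50.9
tool_pos: [0.5215, 0.2438, 0.0546]
tool_rot: [-180.0, -0.0, 92.4]
force: [0.6, -0.1, 0.1]
grip_width: 0.0869
grasp_force: 0.0
t 50.9 [0.5215 0.2438 0.0546] [-179.99   -0.     92.44] F [ 0.6 -0.1  0.1] M [ 0.02 -0.1   0.02] w 0.0869 gf 0.0 q [ 10.  25. -45. 104.  21.  59. -41.]
turn -0.002 then x y z shares [ 0.01 -0.05  1.28]
```

```bash
python3 -m jog '[[1,0,0,0.5,0],[1,0,0,0.5,0],[1,0,0,0.25,0],[1,0,0,0,0],[1,0,0,0,0],[0,0,0,0,0],[0,0,0,0,0],[0,0,0,0,0],[0,0,0,0,0],[0,0,0,0,0]]' 45
python3 -m jog '[[0,0,0,-0.5,0],[0,0,0,-1,0],[0,0,0,-1,0],[0,0,0,-1,0],[0,0,0,-1,0],[0,0,0,-1,0],[0,0,0,-1,0],[0,0,0,-1,0],[0,0,0,0,0],[0,0,0,0,0]]'
```

```text
time_s: 51.73
tool_pos: [0.5216, 0.2441, 0.0299]
tool_rot: [180.0, -0.0, 92.5]
force: [0.6, -0.3, 1.6]
grip_width: 0.0698
grasp_force: 45.0
time_s: 52.57
tool_pos: [0.5216, 0.2442, 0.1806]
tool_rot: [179.9, -0.0, 92.5]
force: [-0.0, -0.8, -2.5]
grip_width: 0.0695
grasp_force: 45.0
```

```bash
python3 -m jog '[[0,0,0,-1,0],[0,0,0,-1,0],[0,0,0,-1,0],[0,0,0,-1,0],[0,0,0,-1,0],[0,0,0,-1,0],[0,0,0,-1,0],[0,0,0,-0.5,0],[0,0,0,0,-0.068],[0,0,0,0,0],[0,0,0,0,0]]'
python3 - <<'E'
from lid import *
st(); c=cam('wrist'); np.save('w11.npy',c,allow_pickle=True); save(c,'w11.png'); go(.5855,-.056,None,95.55)
E
```

```text
time_s: 53.48
tool_pos: [0.5208, 0.2436, 0.3279]
tool_rot: [-179.9, 0.0, 95.5]
force: [0.0, -0.0, -2.7]
grip_width: 0.0697
grasp_force: 45.0
t 53.48 [0.5208 0.2436 0.3279] [-1.7986e+02  4.0000e-02  9.5460e+01] F [ 0.  -0.  -2.7] M [-0.03 -0.13  0.03] w 0.0697 gf 45.0 q [ 15.  13. -51.  84.  10.  87. -30.]
turn -0.002 then x y z shares [-15.22   1.77  -0.  ]
```

View pics/w11.png

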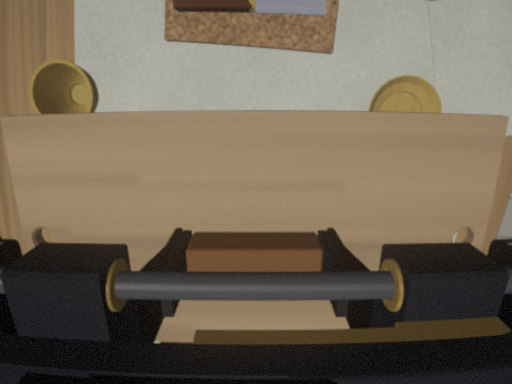

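w11: held plate, holes just visible at (47,236) and (462,236), front edge at row 110.

```bash
python3 - <<'E'
from lid import *
c=np.load('w11.npy',allow_pickle=True).item(); T=c['T_tool_cam']
h=cv2.cvtColor(c['color'],cv2.COLOR_RGB2HSV).astype(int)
for x0 in (32,450):
    b=h[226:250,x0:x0+30]; print([ ''.join('#' if v<75 else '.' for v in r) for r in b[:,:,1]][::2])
def tool(uv,z):
    d=np.r_[slopes(c,uv)[0],1]; d=T[:3,:3]@d; return (T[:3,3]+d*((z-T[2,3])/d[2])).round(4)
print(tool((47,236),.022),tool((462,236),.022))
g=c['color'].astype(int)
pp=[]
for u in range(120,360,10):
    col=h[90:130,u,1]; v=90+np.where(col>70)[0][0]-.5; pp.append(tool((u,v),.022)[:2])
pp=np.array(pp); f=np.polyfit(pp[:,1],pp[:,0],1); print('edge x at y0',f[1],'slope deg',np.degrees(f[0]))
ends=[(np.where(h[160,:60,1]>70)[0][0],160),(511-np.where(h[160,:440:-1,1]>70)[0][0],160)]; print(ends,[tool(e,.022) for e in ends])
E
```

```text
['..............................', '..............................', '..............................', '..............................', '.....#........................', '..............................', '..............................', '..............................', '..............................', '.......#.###.#.#.##.#.#....#..', '.....####.#.##..#.###..#...###', '....##.###..#.###...##.#...###']
['..............................', '..............................', '..............................', '.....###......................', '...####.......................', '..#####.......................', '..####........................', '.####.........................', '.####.........................', '..######...#..#.##............', '#.#...##########..####........', '####.#####.####.##...##.#.....']
[ 0.0026 -0.1241  0.022 ] [0.0029 0.1223 0.022 ]
edge x at y0 0.07304336198934676 slope deg 0.18356653825460012
[(np.int64(0), 160), (np.int64(511), 160)] [array([ 0.0488, -0.1442,  0.022 ]), array([0.049 , 0.1437, 0.022 ])]
```

```bash
python3 -m jog '[[0,-0.951,0.11,0,0],[0,-0.951,0.11,0,0],[0,-0.951,0.11,0,0],[0,-0.951,0.11,0,0],[0,-0.951,0.11,0,0],[0,-0.951,0.11,0,0],[0,-0.951,0.11,0,0],[0,-0.951,0.11,0,0],[0,-0.951,0.11,0,0],[0,-0.951,0.11,0,0],[0,-0.951,0.11,0,0],[0,-0.951,0.11,0,0]]' >/dev/null
python3 -m jog '[[0,-0.951,0.11,0,0],[0,-0.951,0.11,0,0],[0,-0.951,0.11,0,0],[0,-0.951,0.11,0,0],[0,0,0,0,0],[0,0,0,0,0],[0,0,0,0.8,0],[0,0,0,0.8,0],[0,0,0,0.8,0],[0,0,0,0.8,0],[0,0,0,0.8,0],[0,0,0,0.8,0]]' 
python3 -m jog '[[0,0,0,0.8,0],[0,0,0,0.8,0],[0,0,0,0.8,0],[0,0,0,0.5,0],[0,0,0,0.5,0],[0,0,0,0,0],[0,0,0,0,0],[0,0,0,0,0]]'
python3 -c "
from h import *
st(); go(.5855,-.056,.10,95.55)"
```

```text
time_s: 55.53
tool_pos: [0.5851, -0.0536, 0.2324]
tool_rot: [-180.0, -0.0, 95.6]
force: [0.4, -0.3, -1.7]
grip_width: 0.0698
grasp_force: 45.0
time_s: 56.2
tool_pos: [0.5862, -0.0553, 0.1664]
tool_rot: [179.9, 0.0, 95.5]
force: [0.5, -0.1, -1.7]
grip_width: 0.0697
grasp_force: 45.0
t 56.2 [ 0.5862 -0.0553  0.1664] [1.7992e+02 1.0000e-02 9.5540e+01] F [ 0.5 -0.1 -1.7] M [-0.01 -0.07 -0.01] w 0.0697 gf 45.0 q [ 36.  18. -39.  97.  12.  70.  -1.]
turn -0.0 then x y z shares [-0.03 -0.04  3.32]
```

```bash
python3 -m jog '[[0,-0.03,-0.04,0.6,0],[0,0,0,0.8,0],[0,0,0,0.6,0],[0,0,0,0.4,0],[0,0,0,0.4,0],[0,0,0,0.2,0],[0,0,0,0,0],[0,0,0,0,0]]' 
python3 -m jog '[[0,0,0,0.2,0],[0,0,0,0.2,0],[0,0,0,0.2,0],[0,0,0,0,0],[0,0,0,0,0]]'
python3 -c "
from h import *
st(); go(.5855,-.056,.074,95.55)"
```

```text
time_s: 56.87
tool_pos: [0.5851, -0.0562, 0.1056]
tool_rot: [180.0, -0.0, 95.5]
force: [0.5, -0.5, -2.2]
grip_width: 0.0697
grasp_force: 45.0
time_s: 57.28
tool_pos: [0.5847, -0.0563, 0.0932]
tool_rot: [-180.0, -0.0, 95.5]
force: [-0.1, -0.3, -2.8]
grip_width: 0.0697
grasp_force: 45.0
t 57.28 [ 0.5847 -0.0563  0.0932] [-179.97   -0.     95.53] F [-0.1 -0.3 -2.8] M [-0.07 -0.11  0.03] w 0.0697 gf 45.0 q [ 35.  22. -38. 101.  15.  63.  -3.]
turn -0.0 then x y z shares [0.01 0.04 0.96]
```

```bash
python3 -m jog '[[0,0,0,0.2,0],[0,0,0,0.2,0],[0,0,0,0.2,0],[0,0,0,0,0],[0,0,0,0,0]]'
python3 -m jog '[[0,0,0,0.15,0],[0,0,0,0.15,0],[0,0,0,0,0],[0,0,0,0,0]]'
```

```text
time_s: 57.7
tool_pos: [0.5852, -0.0557, 0.0812]
tool_rot: [180.0, -0.0, 95.5]
force: [0.5, 1.6, -4.2]
grip_width: 0.0696
grasp_force: 45.0
time_s: 58.03
tool_pos: [0.5852, -0.0558, 0.0753]
tool_rot: [180.0, -0.0, 95.5]
force: [3.5, 2.4, -5.8]
grip_width: 0.0696
grasp_force: 45.0
```

```bash
python3 -m jog '[[0,0.03,0.05,0.08,0],[0,0,0,0,0],[0,0,0,0,0]]'
python3 -m jog '[[1,0,0,0,0],[1,0,0,0,0],[1,0,0,0,0],[1,0,0,0,0],[1,0,0,-0.5,0],[1,0,0,-1,0],[1,0,0,-1,0],[1,0,0,-1,0],[1,0,0,-1,0],[1,-0.5,0,-1,0],[1,-0.5,0,-1,0],[1,-0.5,0,-1,0]]'
python3 -m jog '[[1,-1,0,-1,0],[1,-1,0,-1,0],[1,-1,0,-0.5,0],[1,0,0,0,0],[1,0,0,0,0]]'
python3 - <<'E'
from lid import *
st(); c=cam('wrist'); np.save('w12.npy',c,allow_pickle=True); save(c,'w12b.png')
P=cloud(c).reshape(-1,3); q=np.c_[(P[:,:2]-C)@ex,(P[:,:2]-C)@ey,P[:,2]]
for x in (-.1,-.05,.05,.1):
    for y in (-.05,.05):
        m=(abs(q[:,0]-x)<.012)&(abs(q[:,1]-y)<.012); print(x,y,m.sum(),np.median(q[m,2]).round(4))
E
```

```text
time_s: 58.28
tool_pos: [0.5855, -0.0559, 0.074]
tool_rot: [-179.9, 0.0, 95.5]
force: [0.4, 0.1, -0.2]
grip_width: 0.0697
grasp_force: 45.0
time_s: 59.28
tool_pos: [0.5887, -0.0855, 0.2259]
tool_rot: [180.0, 0.0, 95.6]
force: [-0.1, 0.6, -0.3]
grip_width: 0.0869
grasp_force: 0.0
time_s: 59.7
tool_pos: [0.5946, -0.1465, 0.275]
tool_rot: [179.9, 0.0, 95.4]
force: [0.6, -0.8, -0.7]
grip_width: 0.087
grasp_force: 0.0
t 59.7 [ 0.5946 -0.1465  0.275 ] [1.7993e+02 4.0000e-02 9.5370e+01] F [ 0.6 -0.8 -0.7] M [ 0.02 -0.03  0.04] w 0.087 gf 0.0 q [ 42.  16. -37.  85.  10.  82.   9.]
-0.1 -0.05 431 0.051
-0.1 0.05 509 0.051
-0.05 -0.05 4981 0.3444
-0.05 0.05 516 0.0511
0.05 -0.05 5154 0.3448
0.05 0.05 511 0.0509
0.1 -0.05 423 0.0508
0.1 0.05 507 0.0509
```

View pics/w12b.png

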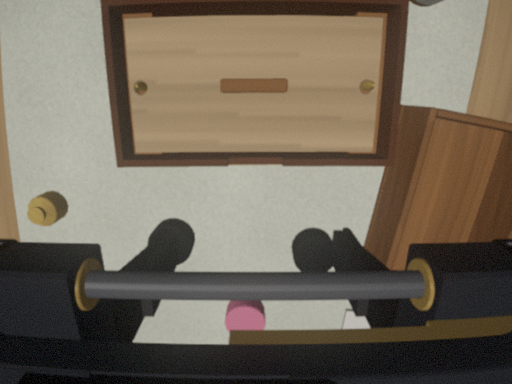

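w12b: plate flush. Its top reads 51 mm at six points (two more were hidden by the gripper), and the pins show through both holes at (140,88) and (368,87). Now over and behind the lid to shut it.

```bash
python3 -m jog '[[0,0,0,-1,0],[0,0,0,-1,0],[0,0.85,0,0,0],[0,1,0,0,0],[0,1,0,0,0],[0,1,0,0,0],[0,1,0,0,0],[0,1,0,0,0],[0,1,0,0,0],[0,1,0,0,0],[0,1,0,0,0],[0,1,0,0,0]]' >/dev/null
python3 -m jog '[[0,1,0,0,0],[0,1,0,0,0],[0,1,0,0,0],[0,0,0,0,0],[0,0,0,1,0],[0,0,0,1,0],[0,0,0,1,0],[0,0,0,0.6,0],[0,0,0,0,0],[0,0,0,0,0]]'
python3 -c "
from lid import *
st(); p=np.array(env.get_obs()['tool_pos'][:2])-C; print('case xy',p@ex,p@ey)"
```

```text
time_s: 61.58
tool_pos: [0.5691, 0.1109, 0.2415]
tool_rot: [-179.9, -0.0, 95.6]
force: [-0.9, 0.1, 0.6]
grip_width: 0.0003
grasp_force: 0.0
t 61.58 [0.5691 0.1109 0.2415] [-179.92   -0.     95.57] F [-0.9  0.1  0.6] M [-0.   -0.09 -0.04] w 0.0003 gf 0.0 q [ 25.  15. -45.  92.  10.  78. -16.]
case xy -0.0007781032618544638 0.16849523018483503
```

```bash
python3 -m jog '[[0,-0.61,0,0,0],[0,-0.61,0,0,0],[0,-0.61,0,0,0],[0,-0.61,0,0,0],[0,-0.61,0,0,0],[0,-0.61,0,0,0],[0,-0.48,0,0.05,0],[0,-0.48,0,0.05,0],[0,-0.48,0,0.05,0],[0,-0.46,0,0.145,0],[0,-0.46,0,0.145,0],[0,-0.46,0,0.145,0]]'
python3 -m jog '[[0,-0.42,0,0.23,0],[0,-0.42,0,0.23,0],[0,-0.42,0,0.23,0],[0,-0.37,0,0.31,0],[0,-0.37,0,0.31,0],[0,-0.37,0,0.31,0],[0,-0.3,0,0.38,0],[0,-0.3,0,0.38,0],[0,-0.3,0,0.38,0]]'
python3 -m jog '[[0,-0.22,0,0.43,0],[0,-0.22,0,0.43,0],[0,-0.22,0,0.43,0],[0,-0.13,0,0.46,0],[0,-0.13,0,0.46,0],[0,-0.13,0,0.46,0],[0,0,0,0,0]]'
python3 -c "
from lid import *
st(); p=np.array(env.get_obs()['tool_pos'][:2])-C; print('case xy',p@ex,p@ey)"
```

```text
time_s: 62.58
tool_pos: [0.5823, -0.019, 0.2296]
tool_rot: [-180.0, -0.0, 95.5]
force: [1.4, 3.2, -0.4]
grip_width: 0.0007
grasp_force: 1.2
time_s: 63.33
tool_pos: [0.5884, -0.0841, 0.1741]
tool_rot: [-180.0, 0.0, 95.5]
force: [-0.9, 1.9, 1.2]
grip_width: 0.0005
grasp_force: 0.9
time_s: 63.92
tool_pos: [0.5895, -0.1051, 0.1192]
tool_rot: [-179.8, -0.0, 95.5]
force: [-0.9, -0.0, 0.2]
grip_width: 0.0002
grasp_force: 0.0
t 63.92 [ 0.5895 -0.1051  0.1192] [-1.7984e+02 -3.0000e-02  9.5500e+01] F [-0.9 -0.   0.2] M [-0.03 -0.09  0.01] w 0.0002 gf 0.0 q [ 38.  21. -37.  98.  14.  66.   3.]
case xy -0.0012535661781061065 -0.04850875430309273
```

```bash
python3 -m jog '[[0,-0.3,0,0.2,0],[0,-0.3,0,0.2,0],[0,0,0,0.15,0],[0,0,0,0.1,0],[0,0,0,0,0]]'
python3 -m jog '[[0,0,0,0.1,0],[0,0,0,0.1,0],[0,0,0,0,0],[0,0,0,0,0]]'
python3 -m jog '[[0,0,0,0.1,0],[0,0,0,0,0],[0,0,0,0,0]]'
```

```text
time_s: 64.33
tool_pos: [0.5916, -0.1169, 0.1083]
tool_rot: [-180.0, 0.0, 95.5]
force: [0.5, 0.3, 0.0]
grip_width: 0.0007
grasp_force: 0.0
time_s: 64.67
tool_pos: [0.5919, -0.1165, 0.1074]
tool_rot: [180.0, 0.1, 95.5]
force: [-6.0, 0.1, 15.4]
grip_width: 0.0008
grasp_force: 7.4
time_s: 64.92
tool_pos: [0.5919, -0.1165, 0.1072]
tool_rot: [-180.0, 0.2, 95.5]
force: [-10.0, -0.8, 24.6]
grip_width: 0.0006
grasp_force: 12.5
```

```bash
python3 -m jog '[[0,0,0,0,0],[0,0,0,0,0],[0,0,0,-0.5,0],[0,0,0,-1,0],[0,0,0,-1,0],[0,0,0,-1,0],[0,-1,0,-1,0],[0,-1,0,-1,0],[0,-1,0,-1,0],[0,-1,0,-1,0],[0,-1,0,0,0],[0,-1,0,0,0]]'
python3 -m jog '[[0,-1,0,0,0],[0,-1,0,0,0],[0,-1,0,0,0],[0,0,0,0,0],[0,0,0,0,0],[0,0,0,0,0]]'
python3 - <<'E'
from lid import *
st()
a=cam('scene'); b=cam('side')
for nm,c in (('scene',a),('side',b)):
    P=cloud(c).reshape(-1,3); q=np.c_[(P[:,:2]-C)@ex,(P[:,:2]-C)@ey,P[:,2]]; q=q[(abs(q[:,0])<.14)&(abs(q[:,1])<.075)&(q[:,2]>.07)&(q[:,2]<.11)]
    s=np.linalg.lstsq(np.c_[q[:,:2],np.ones(len(q))],q[:,2],rcond=None)[0]; print(nm,len(q),'slope x,y',s.round(4))
save(a,'a9.png',None,1.5)
E
```

```text
time_s: 65.92
tool_pos: [0.6042, -0.2364, 0.2546]
tool_rot: [179.8, 0.1, 95.6]
force: [-0.2, -0.3, -0.7]
grip_width: 0.0006
grasp_force: 0.0
time_s: 66.42
tool_pos: [0.6093, -0.294, 0.2524]
tool_rot: [-180.0, -0.1, 95.6]
force: [0.1, 0.2, -0.7]
grip_width: 0.0004
grasp_force: 0.0
t 66.42 [ 0.6093 -0.294   0.2524] [-1.80e+02 -8.00e-02  9.56e+01] F [ 0.1  0.2 -0.7] M [ 0.04 -0.13  0.  ] w 0.0004 gf 0.0 q [ 48.  25. -34.  77.  13.  82.  20.]
scene 3440 slope x,y [-0.0021  0.0008  0.0909]
side 2325 slope x,y [ 0.0001 -0.0009  0.0874]
```

View pics/a9.png

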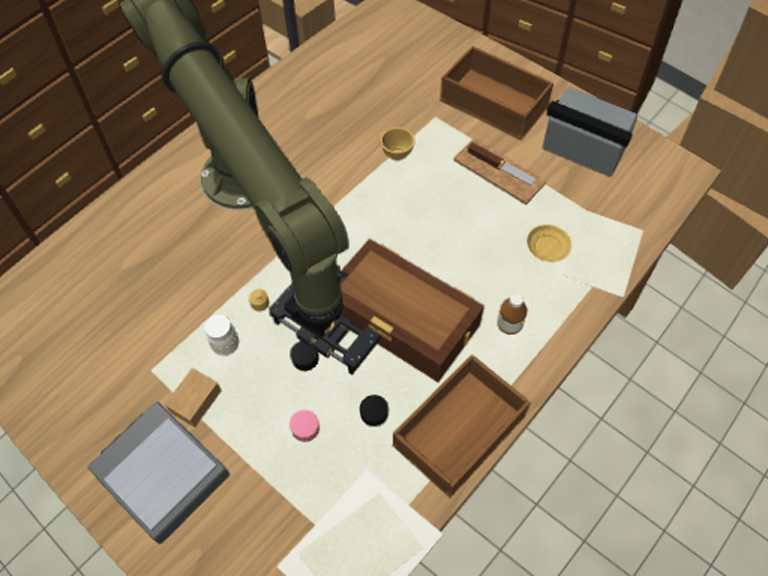

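The lid is shut and level (slope under 0.003), the blade is on its board (500,170), the bystanders stand where they were, and the arm is clear.

```bash
python3 -c "
from cell import env
print(env.sign_off())"
```

```text
the job is handed in; nothing more can be done
None
```

The job is handed in, with no verdict returned: the blade pried the lid and I opened it fully, set the two silver tins in view flat in the case, lowered the plate flush over both pins, shut the lid, and laid the blade back on its cork board (66 s of the 210 s used).

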